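# Inspect the cane splitter under the magnifying glass

## Robot

A 6-joint arm with a two-finger parallel gripper is mounted at the origin on the work surface. World frame = base frame: x ahead of the robot, y to its left, z up, the work surface at z = 0. Lengths are in m, angles in rad, forces in N, time in s.
With the tool pointing down it reaches from about 0.225 to 0.875 m from the base axis. Payload 3.4 kg.
Tool frame: the origin (TCP) lies at the very end of the fingers, on their centre line; the grasp point (between the pads) lies behind it (manip.tcp_to_grasp is the z of the grasp point in the tool frame, in m); z points along the fingers, y is the direction in which the jaws open and shut (so a half turn about z gives the same grasp; the last joint's range is limited). The gripper opens to 85 mm and grips with 20 to 120 N. Pads are 22 mm wide; open, the fingers measure 114 mm over their backs; the gripper's body (76 mm by 85 mm) begins 54 mm behind the grasp point. The pads swing forward as they close: fully open they stand 13 mm farther back than shut.
Start: joints at [-1.238, 0.276, 1.505, -0, 1.361, -0.121], TCP at [0.252, -0.517, 0.2] pointing down, gripper open.
Joint ranges: [-2.89, 2.89], [-0.75, 2.08], [0.22, 2.7], [-1.18, 4.32], [0.11, 2.71], [-2.7, 2.7]. Speed limits (rad/s): [2.57, 2.57, 3.14, 3.14, 3.14, 3.14].

## Interface

Orientations are given as a unit quaternion [w, x, y, z].
In Python, from rig import manip, eyes gives the robot as it stands.
- The arm moves only by the tool servo_tool, never from a script. Its argument "increments" is a list of rows, each an object with "slide": the shift along the tool's x, y, z in m, a list of three; "spin": the turn about the tool's z in degrees. A call has 1 to 8 rows; each row shifts and turns the commanded pose from where the row before left it, along the tool's axes as they then stand; what a row does not reach is not made up. A row lasts 1/10 s, in which the tool goes at most 50 mm and 8.59 degrees, less where a joint would pass 70% of its speed; a pose out of reach is approached as far as the arm can. A call is refused whole if a number of a shift passes 0.05 or a number of a turn 8.59, either way. A call with a gripper value outside its range is refused whole. "hand" is the opening, from 0 (shut) to 1 (fully open), set as the call begins (left out, the last holds). The fingers move at their own pace and stop on an object; "newtons" is the grip in N (left out, the last holds). Time passes only in rows, so rows that do not move let the fingers close. It gives the time, the measured TCP pose, the force and the opening at its end, in the units of the state.
- manip.get_state(): the state, without advancing time (a new reading comes with each control period).
- eyes.get_image(name): name is "scene" or "side" or "wrist"; returns the picture (400x640x3 uint8, blue, green, red); there is no depth.
- eyes.calibration(name): a dict with "fx", "fy", "cx", "cy" (pixels), "k1" (the pictures are not rectified: a ray, as slopes to the right and down, at radius r is drawn at 1 + k1 r^2 times it, then the intrinsics apply), "rvec" (rotation vector, rad) and "tvec" (3), from world to camera coordinates, as OpenCV has them; the wrist camera has in their place "hand_eye" (4x4, takes a point from camera to tool coordinates, whose origin is the TCP and whose axes are the flange's). Camera axes: x right, y down, z forward; pixel columns grow to the right and rows downward; lengths in m; the calibration is good to about 2 mm. A picture is of the moment at which its call begins: read the wrist's pose just before it. calibration takes no time and is no camera call.
- manip.sign_off(): hands the job in, once; it reports no verdict.
The state is a dict: "clock": time; "qpos": joint angles; "qd": joint speeds; "effort": joint torques, N m; "position": TCP position; "ee_rot": TCP orientation; "contact_force": force on the tool from outside, world axes, zero at the start; "moment": the same for the moment, N m; "width": finger opening in m.
Only numpy, scipy, OpenCV 4.12 (cv2) and the standard library are available. Lean on these libraries where they do the work, as an engineer would, in place of code of your own. Each camera call takes 0.05 s, during which the arm holds its last target.

## Task

Open the wooden tool box by swinging its hinged lid gently up and all the way back onto its stop. Then pick up the magnifying glass and hold it level, its lens centred over the finned splitter head that lies in the box and its mid-plane at the height of the middle of the collar on the marking stand: that is the focal height. Finish while still holding it there, the lid still open, without disturbing the splitter, the stand's collar, the cup or the hammer.

Things in the scene. Friction and masses are not known exactly. Their poses are not given: they have to be found in the camera images.
- lid (a joint): hinge of the tool box's lid, rad: 0 shut, 1.75 fully open on its stop (leaning back 10 degrees past upright). The stiff hinge stays where it is left; moving it takes about 3 to 5 N at the tongue. It starts shut or slightly ajar (up to 0.3)
- hinge (a point): middle of the lid's hinge line, on the box's far upper edge, 60 mm above the table. Its y axis is the hinge line; turning about +y opens the lid, so the lid lies along its own -x. Lid: wood, 160 mm deep (x), 200 mm wide (y), 10 mm thick, turns with this frame
- tongue (a point): grip point on the dark wooden tongue in the middle of the lid's front edge, 190 mm from the hinge line and 7 mm above the lid's underside, half-way up the tongue. The tongue is 30 mm wide (along y), 14 mm thick and stands 43 mm out from the lid's front edge; this point lies 30 mm out. It turns with the lid, axes like hinge. Pinched across its width from above, it can turn between the fingers as the lid swings
- toolbox: fixed open wooden box under the lid, 160 x 200 mm, walls 10 mm thick and 60 mm high, inner floor 10 mm above the table; origin at the centre of its underside, x axis from the front (robot's side, tongue) to the hinge side. The lid is part of it
- splitter_top (a point): centre of the top of the cane splitter head: loose steel turning on the box's floor, base 34 mm across, three upright fins 32 mm across, 30 mm high in all; the point is on its upright axis, 40 mm above the table. Hidden until the lid is open
- lens (a point): centre of the magnifying glass's lens, half-way through its 16 mm thick steel rim (64 mm across). z axis is the lens axis (up at the start), x axis points from the handle to the lens. It starts lying level, rim on a wooden rest 66 x 66 mm and 40 mm high, handle overhanging freely; weighs about 100 g
- loupe_handle (a point): middle of the magnifying glass's straight wooden handle, half-way up; handle 84 mm long, 16 mm wide, 16 mm high, along the x axis of lens; this point lies 78 mm from the lens centre, towards -x, at the same height as the lens
- loupe: the whole magnifying glass; origin at the centre of the rim's underside, 8 mm below lens, axes the same
- rest: fixed wooden block, 66 x 66 x 40 mm high, on which the magnifying glass lies; origin at the centre of its underside
- stand: fixed marking stand beside the box: wooden foot 50 x 50 x 22 mm with an upright steel rod, 9 mm thick, 180 mm high in all; origin at the centre of its underside
- focus_mark (a point): middle of the brass collar (24 mm across, 12 mm high) on the stand's rod; its height above the table, 110 to 160 mm, is the focal height for the middle of the lens. The collar could be pushed along the rod: leave it
- cup: bystander: open metal cup, 72 mm across, 70 mm high; origin at the centre of its underside
- hammer: bystander: hammer lying on the table, 240 mm long along its x axis, head at +x, 26 mm thick; origin under its middle
Mind the look-alikes: they are no part of the job. Leave any purple look-alike of the rest alone.

How it is judged:
On the way, in this order (a step that is already met when the one before it is completed fails the run):
1. the lid is swung fully back onto its stop (value of joint lid above 1.67 rad), for 0.2 s.
2. the magnifying glass is lifted off its rest by the gripper (contact force between the fingers and loupe above 0.5 N and height (world z) of lens above 0.08 m), for 0.2 s.
At the end, for the whole second after the job is handed in: The lid is open to within 0.1 rad of its stop; the gripper alone still holds the magnifying glass at rest, lens centre within 12 mm of the splitter's axis, within 6 mm of the height of the collar's middle, and within 0.1 rad of level (value of joint lid above 1.65 rad and horizontal distance between lens and splitter_top below 0.012 m and z of lens in the frame of focus_mark between -0.006 and 0.006 m and angle between the z axis of lens and the z axis of focus_mark, either way round below 0.1 rad and linear speed of loupe below 0.02 m/s and contact force between the fingers and loupe above 0.5 N and contact force between loupe and toolbox below 0.2 N and contact force between loupe and stand below 0.2 N and contact force between loupe and rest below 0.2 N and contact force between loupe and cup below 0.2 N); the arm keeps its last pose, push and grip.
It fails at once if the lid swung fast (over 1.5 rad/s either way) (velocity of joint lid above 1.5 rad/s or velocity of joint lid below -1.5 rad/s).
It fails at once if the splitter was disturbed (over 10 mm) (distance of splitter_top from where it was at the start of the episode above 0.01 m).
It fails at once if the collar was shifted (over 4 mm) (distance of focus_mark from where it was at the start of the episode above 0.004 m).
It fails at once if cup or hammer was disturbed (over 20 mm) (distance of any of cup, hammer from where it was at the start of the episode above 0.02 m).
It also fails if it takes over 69 s, if anything falls off the work surface, if the arm or the gripper's body presses on something with over 40 N, if the wrist force passes 120 N, or if a joint passes its speed limit or range.

## Working session

There is one attempt and no reset: what is moved stays moved. The work goes in short steps, Python scripts to look and compute and a tool call to move; the robot and the scene stay as the last step left them, time stands still between calls to the robot, and variables do not carry over. Pictures are saved under pics/ and viewed, and the job is handed in when it is done.

Besides the shell and the picture viewer there is one more tool, called after "Request:" as name([rows], argument=value, ...), one row to a line, values as JSON. servo_tool: Moves the arm, as the interface text tells. Its arguments: {"type":"object","properties":{"increments":{"type":"array","items":{"type":"object","properties":{"slide":{"type":"array","items":{"type":"number"}},"spin":{"type":"number"}}}},"hand":{"type":"number"},"newtons":{"type":"number"}},"required":["increments"]}

```bash
ls; mkdir -p pics
python3 - <<'E'
from rig import manip, eyes
import cv2
s=manip.get_state();print(s); print(manip.tcp_to_grasp)
for n in ["scene","side","wrist"]:
    im=eyes.get_image(n);cv2.imwrite(f"pics/{n}0.png",im);print(n,eyes.calibration(n))
E
```

```text
pics
{'clock': 0.0, 'qpos': array([-1.23798386e+00,  2.76578685e-01,  1.50616016e+00,  5.29944845e-06,
        1.36068245e+00, -1.20990858e-01]), 'qd': array([ 0.00051068, -0.00020249, -0.00036469,  0.0012281 , -0.00016571,
        0.00133361]), 'effort': array([ 1.13171245e-03, -4.16767788e+01, -2.45801729e+01, -1.86185766e-04,
        1.07871147e-02,  2.94698452e-05]), 'position': array([ 0.25187899, -0.51623623,  0.19953829]), 'ee_rot': array([-9.09470807e-04,  9.74367789e-01,  2.24959053e-01, -9.40790207e-05]), 'contact_force': array([0.53464754, 0.34584818, 0.75543736]), 'moment': array([-0.00179757,  0.05860139,  0.00545506]), 'width': 0.08568126599459357}
-0.0187
scene {'fx': 393.748310206609, 'fy': 393.748310206609, 'cx': 316.03348623496964, 'cy': 204.27770390305727, 'k1': -0.027784424147555296, 'rvec': array([ 0.98054479,  2.56131209, -0.94813625]), 'tvec': array([ 0.43428089, -0.18087923,  1.41407277])}
side {'fx': 406.0586068599248, 'fy': 406.0586068599248, 'cx': 315.7908586038249, 'cy': 192.7824376935895, 'k1': 0.020146174075654652, 'rvec': array([ 0.51690195, -2.51215071,  1.45432652]), 'tvec': array([0.4852788 , 0.23417166, 0.88392469])}
wrist {'fx': 294.20628647591576, 'fy': 294.20628647591576, 'cx': 324.5043336485088, 'cy': 203.9214888800086, 'k1': -0.037186672114057774, 'hand_eye': array([[-6.00658352e-04, -9.62395279e-01, -2.71652289e-01,
         6.85870862e-02],
       [ 9.99999671e-01, -7.26014376e-04,  3.60956477e-04,
         2.12167275e-04],
       [-5.44606277e-04, -2.71651983e-01,  9.62395399e-01,
        -1.73572952e-01],
       [ 0.00000000e+00,  0.00000000e+00,  0.00000000e+00,
         1.00000000e+00]])}
```

View pics/scene0.png

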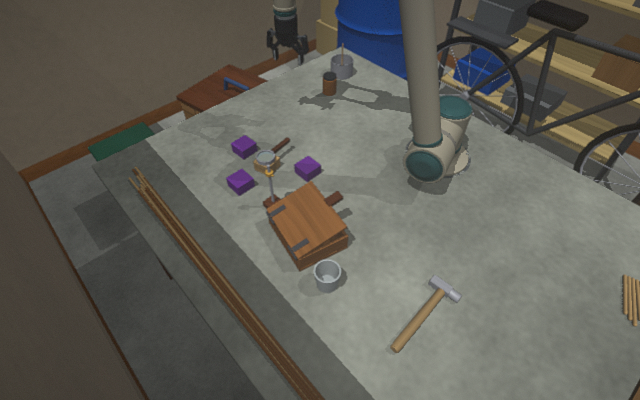

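View pics/side0.png

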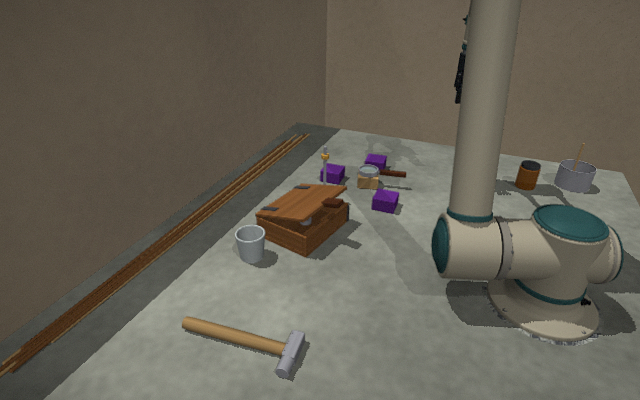

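View pics/wrist0.png

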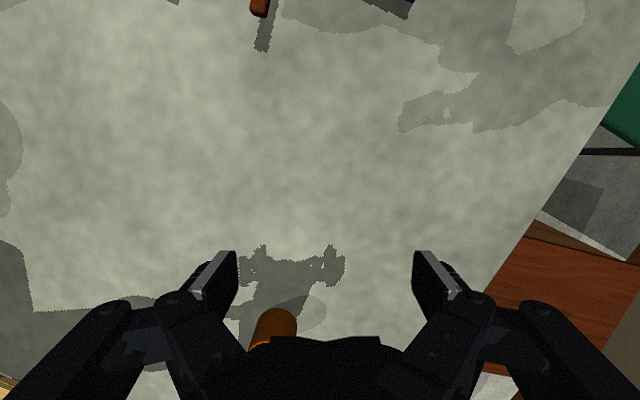

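Scene view: tool box at (310,225), lid ajar, tongue ~(335,198). The loupe is at (265,158) on a wooden rest, with its handle at (282,145). Stand collar is at (269,172), cup at (327,275), hammer at (425,315). Purple decoys are at (244,147), (240,181) and (308,168). Zooming in next.

```bash
cat > h.py <<'E'
import numpy as np, cv2
from scipy.spatial.transform import Rotation as R
from rig import manip, eyes
def cam(n,st=None):
    c=eyes.calibration(n)
    if n=="wrist":
        T=np.array(c["hand_eye"]); q=st["ee_rot"]; Rw=R.from_quat([q[1],q[2],q[3],q[0]]).as_matrix()
        return c, Rw@T[:3,:3], Rw@T[:3,3]+st["position"]
    Rm=R.from_rotvec(c["rvec"]).as_matrix()
    return c, Rm.T, -Rm.T@c["tvec"]
def ray(n,uv,st=None):
    c,Rw,o=cam(n,st)
    xd,yd=(uv[0]-c["cx"])/c["fx"],(uv[1]-c["cy"])/c["fy"]
    x,y=xd,yd
    for _ in range(20):
        s=1+c["k1"]*(x*x+y*y); x,y=xd/s,yd/s
    d=Rw@np.array([x,y,1]); return o,d/np.linalg.norm(d)
def plane(n,uv,z,st=None):
    o,d=ray(n,uv,st); return o+d*(z-o[2])/d[2]
def tri(rays):
    A=np.zeros((3,3));b=np.zeros(3)
    for o,d in rays:
        P=np.eye(3)-np.outer(d,d);A+=P;b+=P@o
    p=np.linalg.solve(A,b)
    return p,[np.linalg.norm((np.eye(3)-np.outer(d,d))@(p-o)) for o,d in rays]
def proj(n,p,st=None):
    c,Rw,o=cam(n,st); q=Rw.T@(np.array(p)-o); x,y=q[:2]/q[2]; s=1+c["k1"]*(x*x+y*y)
    return c["cx"]+c["fx"]*x*s, c["cy"]+c["fy"]*y*s
def crop(f,x0,y0,w,h,k,out):
    im=cv2.imread(f)[y0:y0+h,x0:x0+w]; im=cv2.resize(im,None,fx=k,fy=k,interpolation=cv2.INTER_CUBIC)
    cv2.imwrite(out,im)
E
python3 - <<'E'
from h import *
crop("pics/scene0.png",220,130,150,120,5,"pics/sc1.png")
crop("pics/side0.png",230,135,190,130,4,"pics/sd1.png")
E
```

```text
(no output)
```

View pics/sc1.png

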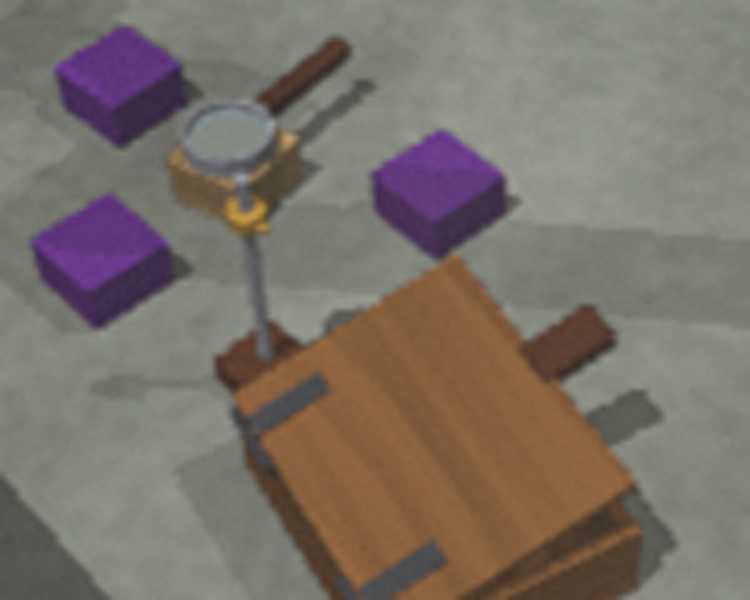

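View pics/sd1.png

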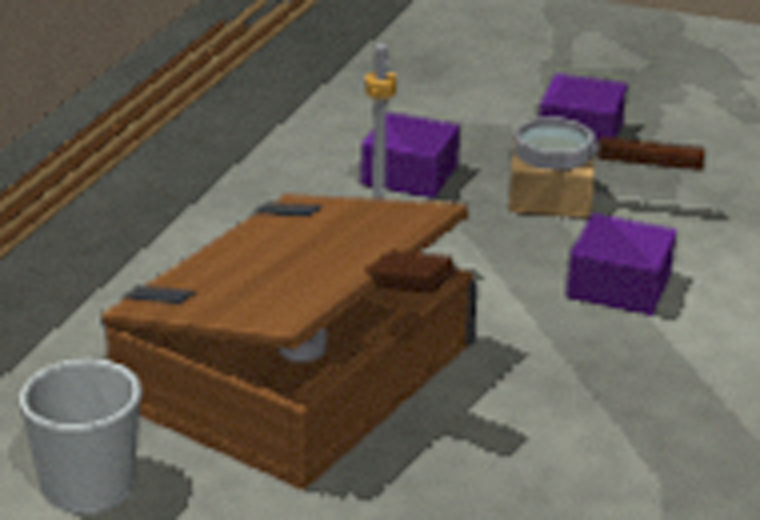

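Run:
```python
from h import *
S=lambda x,y:((x+.5)/5-.5+220,(y+.5)/5-.5+130)
D=lambda x,y:((x+.5)/4-.5+230,(y+.5)/4-.5+135)
for n,a,b in [("lid B front -y top",(456,257),(468,208)),("lid C front +y top",(635,485),(297,341)),("lid A hinge -y",(235,393),(284,197)),
 ("collar",(245,214),(380,86)),("rod top",(242,180),(381,46)),("rim top centre",(231,133),(555,133)),("handle end",(340,46),(702,154)),("handle start",(268,105),(602,148))]:
    p,e=tri([ray("scene",S(*a)),ray("side",D(*b))]); print(n,p.round(4),np.round(e,4))
print("box front+y bottom side", plane("side",D(303,485),0))
print("box front+y top side", plane("side",D(305,408),.06))
print("box back+y bot", plane("side",D(112,370),0))
print("tongue end scene top", [plane("scene",S(*u),.105).round(4) for u in [(590,307),(615,333),(522,350),(548,380)]])
print(plane("scene",S(231,133),.056),plane("side",D(555,135),.056))
print("stand foot",plane("scene",S(262,352),.022))
print("cup",plane("scene",(327,268),.07),plane("side",(250,234),.07))
print("cam",cam("scene")[2],cam("side")[2])
```

```text
lid B front -y top [ 0.4913 -0.124   0.109 ] [0.001 0.001]
lid C front +y top [0.5308 0.0687 0.1081] [0.0021 0.0021]
lid A hinge -y [ 0.6399 -0.153   0.0719] [0.0012 0.0012]
collar [ 0.5861 -0.2014  0.1498] [0.0004 0.0004]
rod top [ 0.586  -0.1993  0.1805] [0.0009 0.0009]
rim top centre [ 0.4955 -0.351   0.0598] [0.0025 0.0025]
handle end [ 0.3813 -0.3756  0.054 ] [0.0014 0.0014]
handle start [ 0.4572 -0.3609  0.0518] [0.0001 0.0001]
box front+y bottom side [0.52835454 0.06354711 0.        ]
box front+y top side [0.52634579 0.06435289 0.06      ]
box back+y bot [0.69984566 0.00232508 0.        ]
tongue end scene top [array([ 0.458 , -0.0423,  0.105 ]), array([ 0.4614, -0.0177,  0.105 ]), array([ 0.5104, -0.0443,  0.105 ]), array([ 0.5147, -0.0176,  0.105 ])]
[ 0.49558059 -0.35155327  0.056     ] [ 0.49621588 -0.35987399  0.056     ]
stand foot [ 0.58444156 -0.20676337  0.022     ]
cup [0.64424881 0.11388961 0.07      ] [0.64715815 0.12048561 0.07      ]
cam [1.02056859 0.50355282 0.96218152] [0.19779362 0.7888772  0.64047262]
```

```bash
cat >> h.py <<'E'
def go(target,yaw_target=None,st=None):
    """relative tool-frame slide (before spin) to world target; spin deg so that tool y is along yaw_target line"""
    st=st or manip.get_state(); q=st["ee_rot"]; Rw=R.from_quat([q[1],q[2],q[3],q[0]]).as_matrix()
    print("pos",st["position"].round(4),"toolx",Rw[:,0].round(3),"tooly",Rw[:,1].round(3),"toolz",Rw[:,2].round(3),"w",round(st["width"],4),"F",st["contact_force"].round(1),"t",round(st["clock"],2))
    print("slide",(Rw.T@(np.array(target)-st["position"])).round(4))
    if yaw_target is not None:
        y=np.array(yaw_target)/np.linalg.norm(yaw_target); l=Rw[:,:2].T@np.array([*y,0]) 
        a=np.degrees(np.arctan2(-l[0],l[1])); a=(a+90)%180-90
        print("spin",a.round(2))
E
python3 - <<'E'
from h import *
go([.41,-.02,.25],[.2008,.979])
print([plane("scene",u,.04).round(3) for u in [(308,163),(244,143),(240,177)]])
E
```

```text
pos [ 0.2519 -0.5164  0.1997] toolx [0.899 0.438 0.   ] tooly [ 0.438 -0.899 -0.001] toolz [-0.     0.001 -1.   ] w 0.0854 F [-0.1  0.5 -0.3] t 0.15
slide [ 0.3597 -0.3769 -0.0497]
spin 37.59
[array([ 0.401, -0.243,  0.04 ]), array([ 0.502, -0.475,  0.04 ]), array([ 0.61 , -0.343,  0.04 ])]
```

Request:
servo_tool([
  {"slide": [0, 0, -0.01], "spin": 7.52},
  {"slide": [0, 0, -0.01], "spin": 7.52},
  {"slide": [0, 0, -0.01], "spin": 7.52},
  {"slide": [0, 0, -0.01], "spin": 7.52},
  {"slide": [0, 0, -0.01], "spin": 7.52},
  {"slide": [0.005, -0.047, 0]},
  {"slide": [0.005, -0.047, 0]},
  {"slide": [0.005, -0.047, 0]},
], hand=1)

```text
$.increments[5]: bad value
```

Request:
servo_tool([
  {"slide": [0.005, -0.047, 0]},
  {"slide": [0.005, -0.047, 0]},
  {"slide": [0.005, -0.047, 0]},
  {"slide": [0.005, -0.047, 0]},
  {"slide": [0.005, -0.047, 0]},
  {"slide": [0.005, -0.047, 0]},
  {"slide": [0.005, -0.047, 0]},
  {"slide": [0.005, -0.047, 0]},
])

```text
$.increments[0]: bad value
```

Request:
servo_tool([
  {"slide": [0, 0, 0]},
  {"slide": [0, 0, 0]},
  {"slide": [0, 0, 0]},
])

```text
$.increments[0]: bad value
```

Run:
```python
from h import *
go([.41,-.02,.25],[.2008,.979])
cv2.imwrite("pics/w1.png",eyes.get_image("wrist"))
```

```text
pos [ 0.2519 -0.5164  0.1997] toolx [0.899 0.438 0.   ] tooly [ 0.438 -0.899 -0.001] toolz [-0.     0.001 -1.   ] w 0.0854 F [-0.1  0.5 -0.3] t 0.15
slide [ 0.3597 -0.3769 -0.0497]
spin 37.59
```

View pics/w1.png

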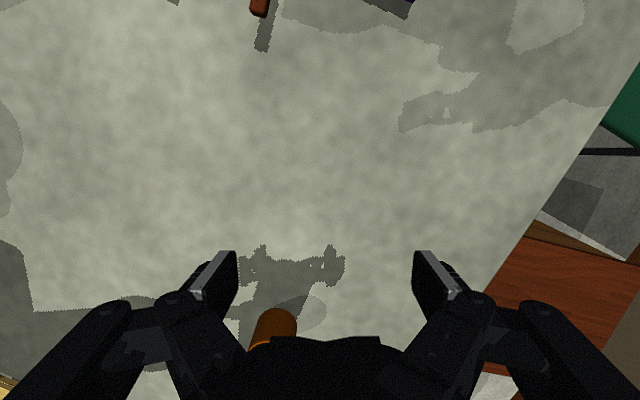

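Each row needs a spin value.

Request:
servo_tool([
  {"slide": [0, 0, -0.01], "spin": 7.52},
  {"slide": [0, 0, -0.01], "spin": 7.52},
  {"slide": [0, 0, -0.01], "spin": 7.52},
  {"slide": [0, 0, -0.01], "spin": 7.52},
  {"slide": [0, 0, -0.01], "spin": 7.52},
  {"slide": [0.005, -0.047, 0], "spin": 0},
  {"slide": [0.005, -0.047, 0], "spin": 0},
  {"slide": [0.005, -0.047, 0], "spin": 0},
], hand=1)

```text
clock: 1.0
position: [0.2952, -0.3803, 0.25]
ee_rot: [-0.0, 0.995, -0.102, 0.0]
contact_force: [0.7, -0.4, 0.2]
width: 0.0853
```

Request:
servo_tool([
  {"slide": [0.005, -0.047, 0], "spin": 0},
  {"slide": [0.005, -0.047, 0], "spin": 0},
  {"slide": [0.005, -0.047, 0], "spin": 0},
  {"slide": [0.005, -0.047, 0], "spin": 0},
  {"slide": [0.005, -0.047, 0], "spin": 0},
  {"slide": [0.005, -0.047, 0], "spin": 0},
  {"slide": [0.005, -0.047, 0], "spin": 0},
  {"slide": [0.005, -0.047, 0], "spin": 0},
])

```text
clock: 1.8
position: [0.41, -0.0195, 0.2506]
ee_rot: [0.0, 0.995, -0.101, 0.0]
contact_force: [1.3, 0.4, 0.2]
width: 0.0856
```

Request:
servo_tool([
  {"slide": [0, 0, 0], "spin": 0},
  {"slide": [0, 0, 0], "spin": 0},
  {"slide": [0, 0, 0], "spin": 0},
])

```text
clock: 2.1
position: [0.4096, -0.0223, 0.2503]
ee_rot: [0.0, 0.995, -0.101, -0.0]
contact_force: [0.2, -0.2, 0.4]
width: 0.0856
```

Run:
```python
from h import *
go([.41,-.02,.25],[.2008,.979])
cv2.imwrite("pics/w2.png",eyes.get_image("wrist"))
```

```text
pos [ 0.4096 -0.0223  0.2503] toolx [ 0.979 -0.202 -0.   ] tooly [-0.202 -0.979  0.001] toolz [-0.    -0.001 -1.   ] w 0.0856 F [ 0.2 -0.2  0.4] t 2.1
slide [-0.0001 -0.0024  0.0003]
spin -0.04
```

View pics/w2.png

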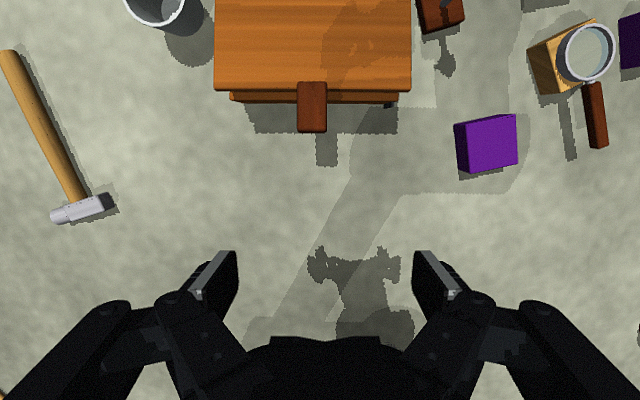

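Wrist view: box lid at top, with front corners (214,90) and (411,90). The tongue is at (312,107) with its tip ~(298..327,132). Yaw is aligned. Candidates for the grasp target:
- **Tongue:** the only dark tongue is on the lid, at (312,107).
- **Loupe:** at (588,52) on the wooden rest. The purple blocks at (487,143) and (630,40) are decoys.

Run:
```python
from h import *
crop("pics/w2.png",200,60,230,90,3,"pics/w2c.png")
crop("pics/w2.png",420,0,220,160,3,"pics/w2d.png")
```

```text
(no output)
```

View pics/w2c.png

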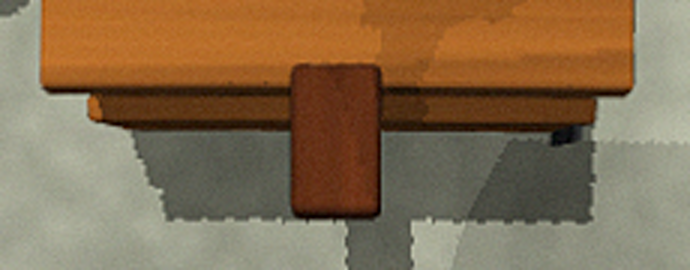

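View pics/w2d.png

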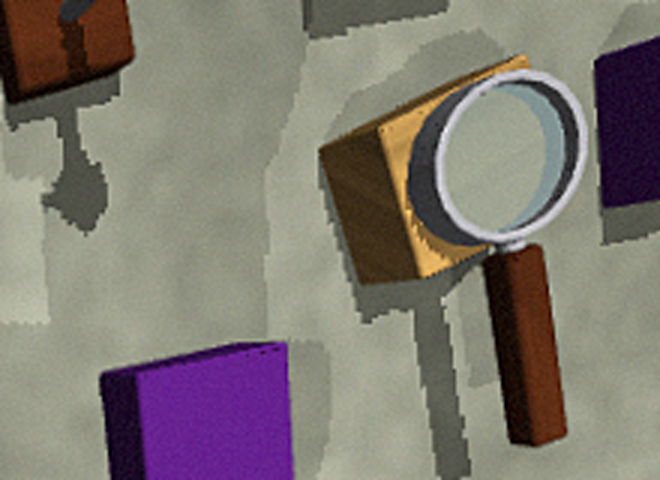

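Run:
```python
from h import *
st=manip.get_state()
W=lambda x,y:((x+.5)/3-.5+200,(y+.5)/3-.5+60)
V=lambda x,y:((x+.5)/3-.5+420,(y+.5)/3-.5)
S=lambda x,y:((x+.5)/5-.5+220,(y+.5)/5-.5+130)
D=lambda x,y:((x+.5)/4-.5+230,(y+.5)/4-.5+135)
yh=np.array([.2015,.9795]);xh=np.array([.9795,-.2015])
for n,w,s,d in [("C",(42,88),(635,487),(297,342)),("B",(632,88),(456,257),(468,208))]:
    p,e=tri([ray("wrist",W(*w),st),ray("scene",S(*s)),ray("side",D(*d))]);print(n,p.round(4),np.round(e,4),(xh@p[:2]).round(4),(yh@p[:2]).round(4))
for z in(.105,.11,.115,.12):
  for u in [(292,212),(380,212)]:
    p=plane("wrist",W(*u),z,st);print(z,"tip",p.round(4),(xh@p[:2]).round(4),(yh@p[:2]).round(4))
for z in(.1,.105,.11):
  for u in [(42,88),(632,88)]:
    p=plane("wrist",W(*u),z,st);print(z,"front",p.round(4),(xh@p[:2]).round(4),(yh@p[:2]).round(4))
for u,z in [((512,157),.056),((520,252),.056),((552,436),.056)]:print("loupe",plane("wrist",V(*u),z,st).round(4))
hg=np.array([.659,-.056]);print("hinge",xh@hg,yh@hg)
```

```text
C [0.5312 0.0678 0.1063] [0.0008 0.0027 0.0023] 0.5066 0.1734
B [ 0.4908 -0.1269  0.1075] [0.002  0.0024 0.0011] 0.5063 -0.0254
0.105 tip [ 0.4736 -0.0069  0.105 ] 0.4653 0.0887
0.105 tip [ 0.4673 -0.0372  0.105 ] 0.4652 0.0578
0.11 tip [ 0.4737 -0.0074  0.11  ] 0.4654 0.0882
0.11 tip [ 0.4675 -0.0372  0.11  ] 0.4654 0.0578
0.115 tip [ 0.4737 -0.0078  0.115 ] 0.4656 0.0878
0.115 tip [ 0.4676 -0.0372  0.115 ] 0.4655 0.0578
0.12 tip [ 0.4738 -0.0083  0.12  ] 0.4657 0.0873
0.12 tip [ 0.4678 -0.0371  0.12  ] 0.4657 0.0579
0.1 front [0.5325 0.069  0.1   ] 0.5077 0.1749
0.1 front [ 0.4907 -0.1311  0.1   ] 0.5071 -0.0296
0.105 front [0.5317 0.0674 0.105 ] 0.5072 0.1731
0.105 front [ 0.4905 -0.1297  0.105 ] 0.5066 -0.0282
0.11 front [0.5308 0.0657 0.11  ] 0.5067 0.1714
0.11 front [ 0.4903 -0.1282  0.11  ] 0.5061 -0.0268
loupe [ 0.4937 -0.3612  0.056 ]
loupe [ 0.4571 -0.3648  0.056 ]
loupe [ 0.3791 -0.3809  0.056 ]
hinge 0.6567745 0.0779365
```

Request:
servo_tool([
  {"slide": [0.024, -0.004, 0.03], "spin": 0},
  {"slide": [0.024, -0.004, 0.03], "spin": 0},
  {"slide": [0.023, -0.004, 0.03], "spin": 0},
  {"slide": [0, 0, 0.03], "spin": 0},
  {"slide": [0, 0, 0.02], "spin": 0},
  {"slide": [0, 0, 0.018], "spin": 0},
  {"slide": [0, 0, 0], "spin": 0},
  {"slide": [0, 0, 0], "spin": 0},
])

```text
clock: 2.95
position: [0.4819, -0.0254, 0.0926]
ee_rot: [0.0, 0.995, -0.102, -0.0]
contact_force: [0.7, 0.3, 0.6]
width: 0.0854
```

Run:
```python
from h import *
go([.4817,-.0247,.092],[.2015,.9795])
cv2.imwrite("pics/w3.png",eyes.get_image("wrist"))
im=eyes.get_image("side");cv2.imwrite("pics/sd3.png",cv2.resize(im[130:270,220:420],None,fx=3.5,fy=3.5))
```

```text
pos [ 0.4819 -0.0254  0.0926] toolx [ 0.979 -0.204 -0.   ] tooly [-0.204 -0.979  0.   ] toolz [-0. -0. -1.] w 0.0854 F [0.7 0.3 0.6] t 2.95
slide [-0.0003 -0.0007  0.0006]
spin -0.12
```

View pics/w3.png

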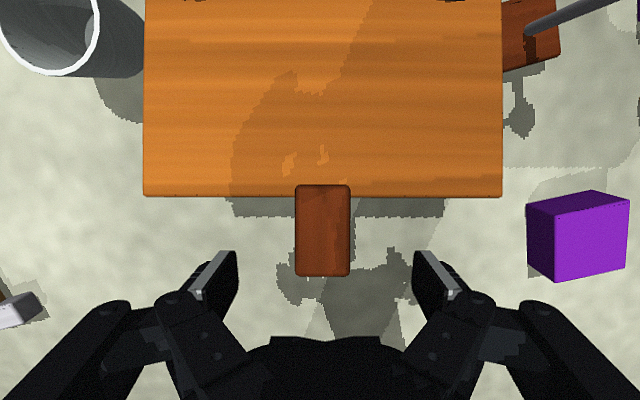

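View pics/sd3.png

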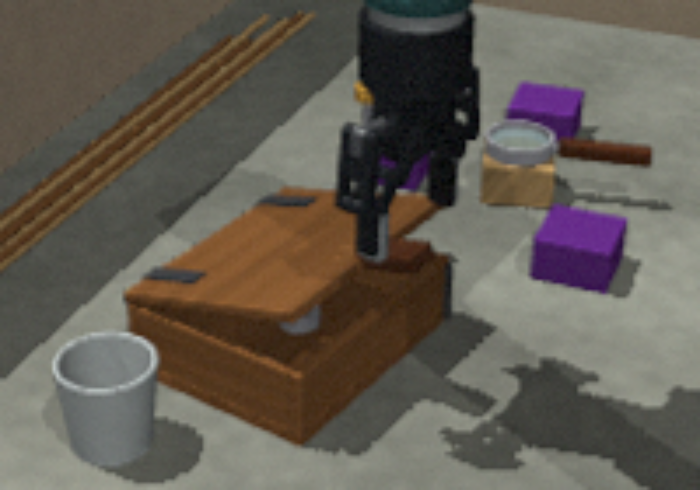

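The tongue is centred between the fingers (column 322, jaws at 237 and 413). Closing now.

Request:
servo_tool([
  {"slide": [0, 0, 0], "spin": 0},
  {"slide": [0, 0, 0], "spin": 0},
  {"slide": [0, 0, 0], "spin": 0},
  {"slide": [0, 0, 0], "spin": 0},
  {"slide": [0, 0, 0], "spin": 0},
  {"slide": [0, 0, 0], "spin": 0},
  {"slide": [0, 0, 0], "spin": 0},
  {"slide": [0, 0, 0], "spin": 0},
], hand=0, newtons=35)

```text
clock: 3.85
position: [0.4817, -0.0239, 0.0924]
ee_rot: [-0.0, 0.995, -0.101, -0.0]
contact_force: [-0.5, 0.2, 1.5]
width: 0.0236
```

Run:
```python
from h import *
go([.4817,-.0247,.092],[.2015,.9795])
cv2.imwrite("pics/w4.png",eyes.get_image("wrist"))
th=np.r_[np.linspace(.235,1.755,33)]
x=-.19*np.cos(th)+.007*np.sin(th);z=.19*np.sin(th)+.007*np.cos(th)
for a,b,c in zip(th[1:],np.diff(x),np.diff(z)):print(round(a,3),round(b,4),round(-c,4))
```

```text
pos [ 0.4817 -0.0239  0.0924] toolx [ 0.98  -0.201 -0.   ] tooly [-0.201 -0.98  -0.   ] toolz [-0.  0. -1.] w 0.0236 F [-0.5  0.2  1.5] t 3.85
slide [0.0001 0.0008 0.0004]
spin 0.02
0.282 0.0026 -0.0086
0.33 0.003 -0.0085
0.378 0.0034 -0.0084
0.425 0.0038 -0.0082
0.472 0.0042 -0.008
0.52 0.0046 -0.0078
0.568 0.005 -0.0076
0.615 0.0053 -0.0073
0.662 0.0056 -0.007
0.71 0.006 -0.0068
0.758 0.0063 -0.0065
0.805 0.0066 -0.0062
0.852 0.0069 -0.0059
0.9 0.0071 -0.0055
0.948 0.0074 -0.0052
0.995 0.0076 -0.0048
1.042 0.0079 -0.0044
1.09 0.0081 -0.0041
1.138 0.0082 -0.0037
1.185 0.0084 -0.0033
1.232 0.0086 -0.0029
1.28 0.0087 -0.0025
1.328 0.0088 -0.0021
1.375 0.0089 -0.0016
1.422 0.0089 -0.0012
1.47 0.009 -0.0008
1.518 0.009 -0.0004
1.565 0.009 0.0001
1.612 0.009 0.0005
1.66 0.009 0.0009
1.708 0.0089 0.0013
1.755 0.0089 0.0018
```

View pics/w4.png

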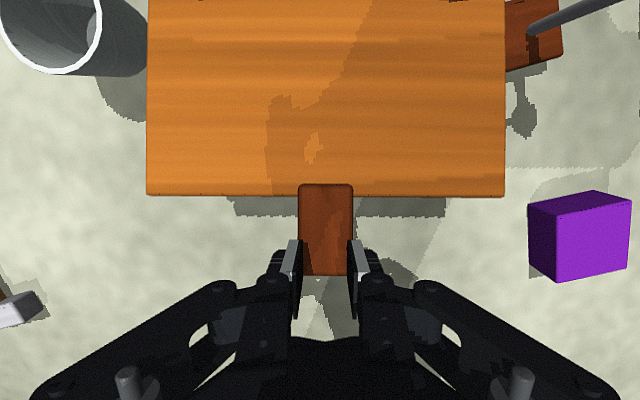

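Request:
servo_tool([
  {"slide": [0.0026, 0, -0.0086], "spin": 0},
  {"slide": [0.003, 0, -0.0085], "spin": 0},
  {"slide": [0.0034, 0, -0.0084], "spin": 0},
  {"slide": [0.0038, 0, -0.0082], "spin": 0},
])

```text
clock: 4.3
position: [0.495, -0.0269, 0.1272]
ee_rot: [0.0, 0.995, -0.101, 0.0]
contact_force: [0.3, -0.4, 0.1]
width: 0.0001
```

Run:
```python
from h import *
go([.4817,-.0247,.092],[.2015,.9795])
cv2.imwrite("pics/w5.png",eyes.get_image("wrist"))
im=eyes.get_image("side");cv2.imwrite("pics/sd5.png",cv2.resize(im[130:270,220:420],None,fx=3.5,fy=3.5))
```

```text
pos [ 0.495  -0.0269  0.1272] toolx [ 0.98  -0.201  0.001] tooly [-0.201 -0.98   0.   ] toolz [ 0.001 -0.001 -1.   ] w 0.0001 F [ 0.3 -0.4  0.1] t 4.3
slide [-0.0135  0.0006  0.0352]
spin 0.03
```

View pics/sd5.png

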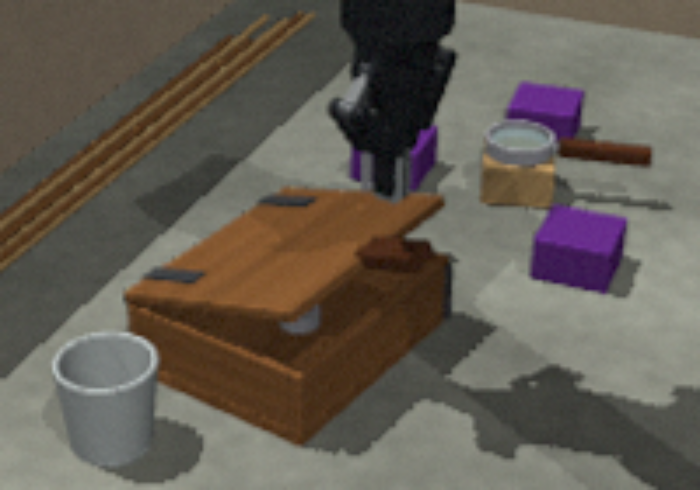

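View pics/w5.png

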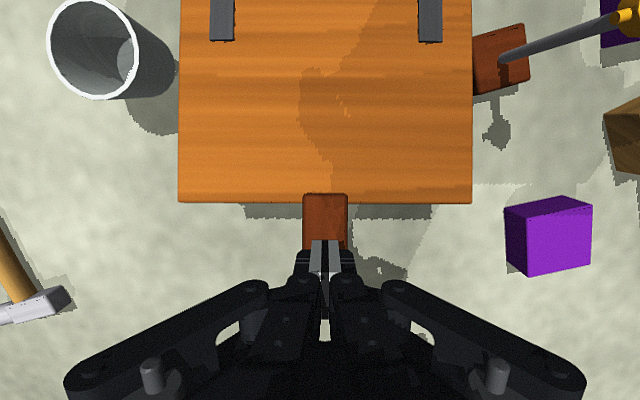

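Run:
```python
from h import *
c=eyes.calibration("wrist");T=np.array(c["hand_eye"])
for x in(-.011,0,.011):
  for z in(0,-.0187,-.04):
    p=np.linalg.inv(T)@[x,.0118,z,1];u=p[:2]/p[2];print(x,z,(c["cx"]+c["fx"]*u[0]).round(),(c["cy"]+c["fy"]*u[1]).round())
cv2.imwrite("pics/w4c.png",cv2.resize(cv2.imread("pics/w4.png")[170:340,220:430],None,fx=3.5,fy=3.5))
```

```text
-0.011 0 342.0 250.0
-0.011 -0.0187 344.0 264.0
-0.011 -0.04 347.0 283.0
0 0 343.0 234.0
0 -0.0187 345.0 246.0
0 -0.04 347.0 264.0
0.011 0 343.0 218.0
0.011 -0.0187 345.0 228.0
0.011 -0.04 348.0 243.0
```

View pics/w4c.png

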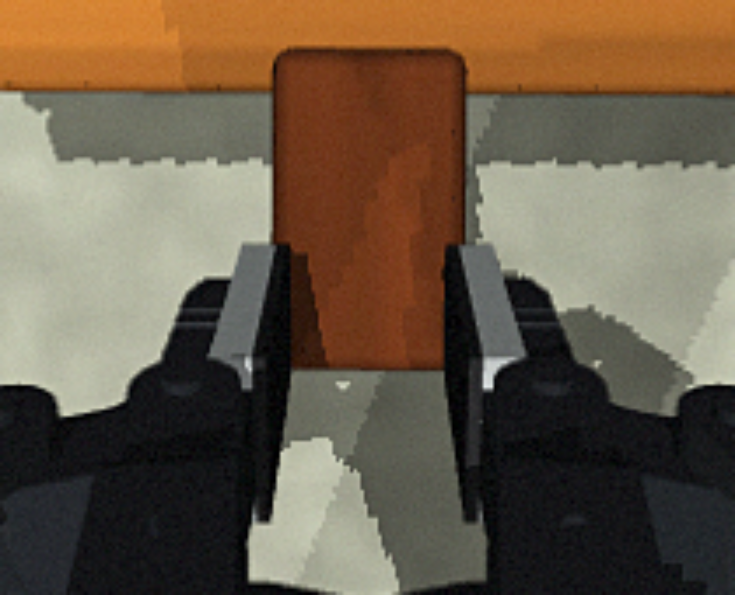

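Run:
```python
from h import *
st=manip.get_state();print("side TCP",proj("side",st["position"]),"scene",proj("scene",st["position"]), "wrist",proj("wrist",st["position"],st))
im=eyes.get_image("side");u,v=proj("side",st["position"]);cv2.circle(im,(round(u),round(v)),1,(0,0,255),-1);cv2.imwrite("pics/sd6.png",cv2.resize(im[120:250,260:420],None,fx=4.5,fy=4.5,interpolation=cv2.INTER_NEAREST))
im=eyes.get_image("scene");u,v=proj("scene",st["position"]);cv2.circle(im,(round(u),round(v)),1,(0,0,255),-1);cv2.imwrite("pics/sc6.png",cv2.resize(im[120:250,260:420],None,fx=4.5,fy=4.5,interpolation=cv2.INTER_NEAREST))
```

```text
side TCP (np.float64(331.88753491743086), np.float64(197.29127482099594)) scene (np.float64(331.80363171204306), np.float64(195.217695638681)) wrist (np.float64(323.92159359550294), np.float64(234.16101459124863))
```

View pics/sd6.png

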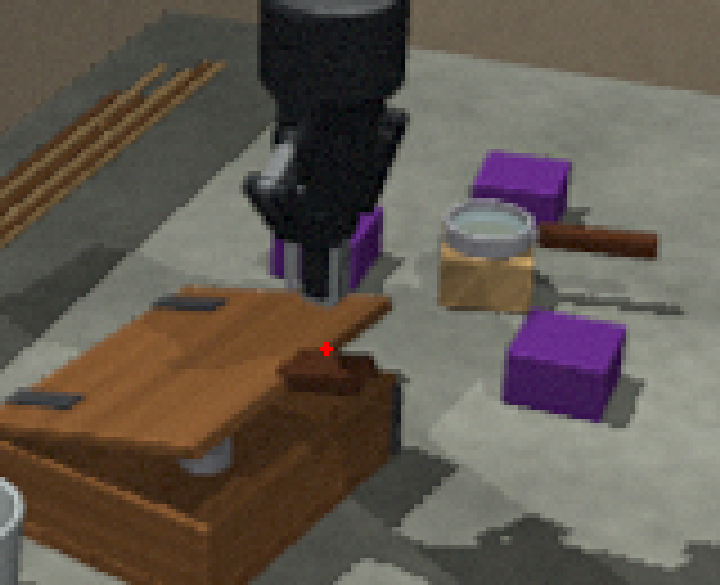

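View pics/sc6.png

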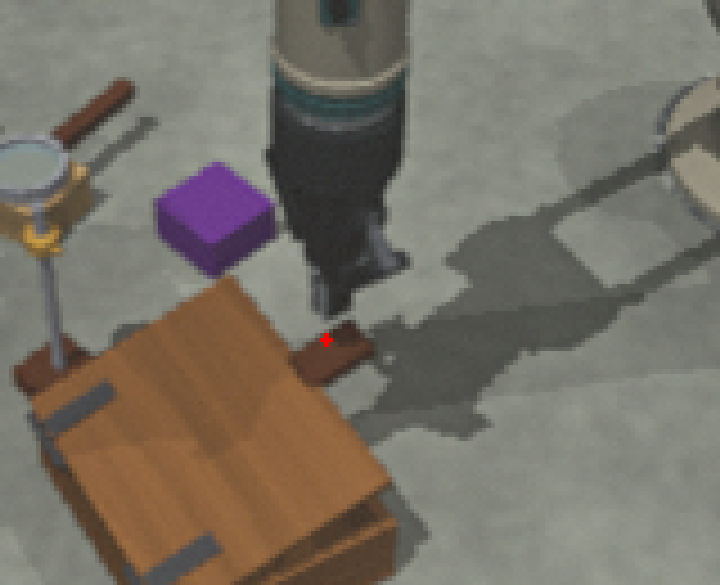

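Run:
```python
from h import *
st=manip.get_state()
p,e=tri([ray("side",(330.9,187.0)),ray("scene",(332.7,190.2))]);print(p,e,p-st["position"],st["width"])
```

```text
[ 0.49898459 -0.02174205  0.15765734] [np.float64(0.001731663384483271), np.float64(0.0017316633844832623)] [0.00444765 0.00490865 0.03131613] 0.00012235366416898415
```

Run:
```python
from h import *
p0=[.2519,-.5164,.1997]
print(proj("side",p0),proj("scene",p0))
crop("pics/scene0.png",240,0,90,80,7,"pics/a.png")
crop("pics/side0.png",430,0,60,130,4,"pics/b.png")
```

```text
(np.float64(460.99353477682655), np.float64(121.0699316921582)) (np.float64(288.4080367354271), np.float64(72.21171830196599))
```

View pics/a.png

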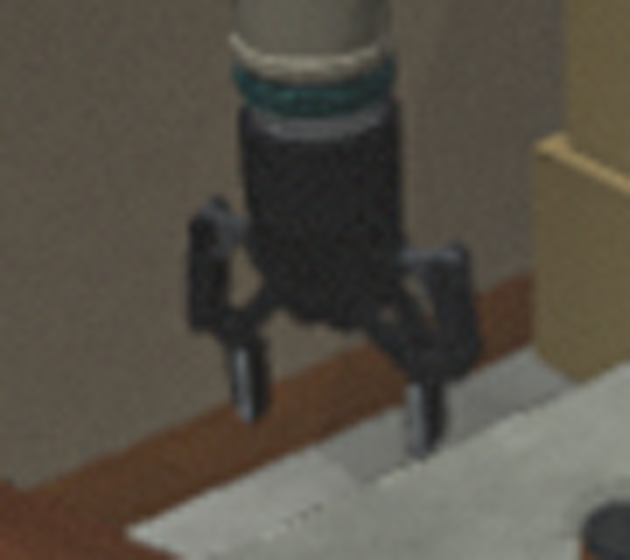

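View pics/b.png

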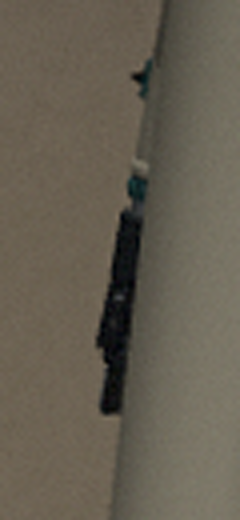

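The triangulated fingertip sits about 31 mm short of the reported TCP. All three cameras and the start picture agree on this, so the first grasp closed above the tongue. I'll go 31 mm lower from here on.

Request:
servo_tool([
  {"slide": [-0.0135, 0, 0], "spin": 0},
  {"slide": [0, 0, 0], "spin": 0},
  {"slide": [0, 0, 0], "spin": 0},
  {"slide": [0, 0, 0], "spin": 0},
  {"slide": [0, 0, 0], "spin": 0},
  {"slide": [0, 0, 0], "spin": 0},
  {"slide": [0, 0, 0], "spin": 0},
  {"slide": [0, 0, 0], "spin": 0},
], hand=1)

```text
clock: 5.3
position: [0.4813, -0.0239, 0.126]
ee_rot: [0.0, 0.995, -0.101, -0.0]
contact_force: [-0.0, 0.2, 0.2]
width: 0.0854
```

Request:
servo_tool([
  {"slide": [0, 0, 0], "spin": 0},
  {"slide": [0, 0, 0], "spin": 0},
  {"slide": [0, 0, 0], "spin": 0},
  {"slide": [0, 0, 0.02], "spin": 0},
  {"slide": [0, 0, 0.02], "spin": 0},
  {"slide": [0, 0, 0.015], "spin": 0},
  {"slide": [0, 0, 0.01], "spin": 0},
  {"slide": [0, 0, 0], "spin": 0},
])

```text
clock: 6.1
position: [0.4802, -0.0237, 0.0599]
ee_rot: [-0.0, 0.995, -0.101, -0.001]
contact_force: [0.1, -0.0, 0.7]
width: 0.0854
```

Request:
servo_tool([
  {"slide": [0, 0, 0], "spin": 0},
  {"slide": [0, 0, 0], "spin": 0},
  {"slide": [0, 0, 0], "spin": 0},
  {"slide": [0, 0, 0], "spin": 0},
  {"slide": [0, 0, 0], "spin": 0},
  {"slide": [0, 0, 0], "spin": 0},
  {"slide": [0, 0, 0], "spin": 0},
  {"slide": [0, 0, 0], "spin": 0},
], hand=0)

```text
clock: 6.9
position: [0.4814, -0.0239, 0.0612]
ee_rot: [0.0, 0.995, -0.101, 0.0]
contact_force: [0.7, -0.1, 1.6]
width: 0.0293
```

Request:
servo_tool([
  {"slide": [0, 0, 0], "spin": 0},
  {"slide": [0, 0, 0], "spin": 0},
  {"slide": [0, 0, 0], "spin": 0},
  {"slide": [0, 0, 0], "spin": 0},
])

```text
clock: 7.3
position: [0.4814, -0.0239, 0.0612]
ee_rot: [0.0, 0.995, -0.101, 0.0]
contact_force: [0.1, -0.1, 1.5]
width: 0.0294
```

Run:
```python
from h import *
go([.4817,-.0247,.062],[.2015,.9795])
cv2.imwrite("pics/w7.png",eyes.get_image("wrist"))
im=eyes.get_image("side");cv2.imwrite("pics/sd7.png",cv2.resize(im[130:270,220:420],None,fx=3.5,fy=3.5))
```

```text
pos [ 0.4814 -0.0239  0.0612] toolx [ 0.98  -0.201  0.   ] tooly [-0.201 -0.98   0.   ] toolz [ 0. -0. -1.] w 0.0294 F [ 0.1 -0.1  1.5] t 7.3
slide [ 0.0005  0.0007 -0.0008]
spin 0.02
```

View pics/sd7.png

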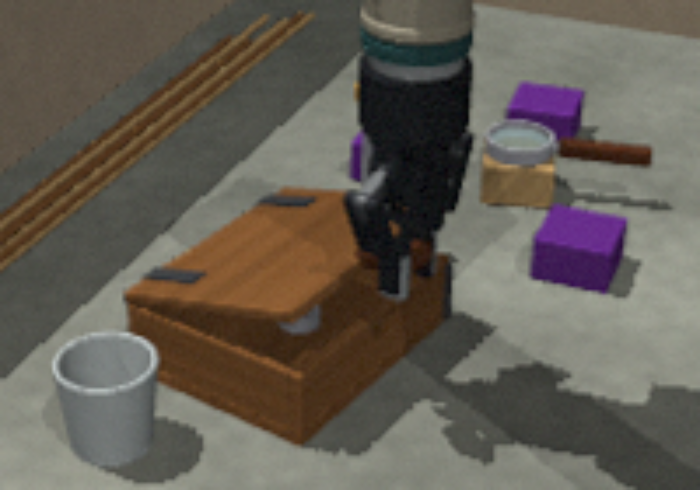

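View pics/w7.png

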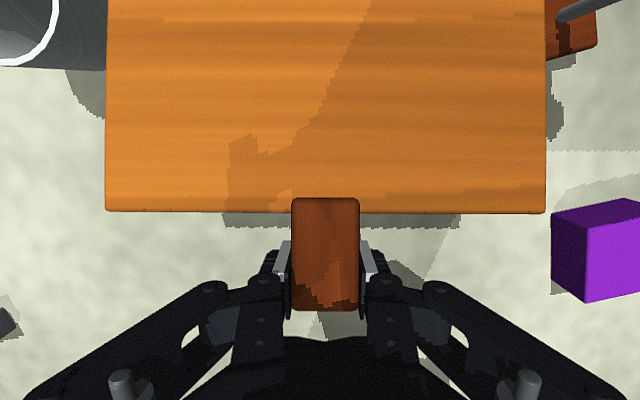

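The tongue is now gripped (width 29 mm). Swinging the lid.

Request:
servo_tool([
  {"slide": [0.0026, 0, -0.0086], "spin": 0},
  {"slide": [0.003, 0, -0.0085], "spin": 0},
  {"slide": [0.0034, 0, -0.0084], "spin": 0},
  {"slide": [0.0038, 0, -0.0082], "spin": 0},
  {"slide": [0.0042, 0, -0.008], "spin": 0},
  {"slide": [0.0046, 0, -0.0078], "spin": 0},
  {"slide": [0.005, 0, -0.0076], "spin": 0},
  {"slide": [0.0053, 0, -0.0073], "spin": 0},
])

```text
clock: 8.2
position: [0.5122, -0.0304, 0.1258]
ee_rot: [0.0, 0.995, -0.101, -0.001]
contact_force: [2.8, -2.0, -9.0]
width: 0.0294
```

Run:
```python
from h import *
go([.4817,-.0247,.062],[.2015,.9795])
im=eyes.get_image("side");cv2.imwrite("pics/sd8.png",cv2.resize(im[130:270,220:420],None,fx=3.5,fy=3.5))
```

```text
pos [ 0.5122 -0.0304  0.1258] toolx [ 0.98  -0.201 -0.001] tooly [-0.201 -0.98   0.001] toolz [-0.001 -0.    -1.   ] w 0.0294 F [ 2.8 -2.  -9. ] t 8.2
slide [-0.031   0.0005  0.0638]
spin 0.03
```

View pics/sd8.png

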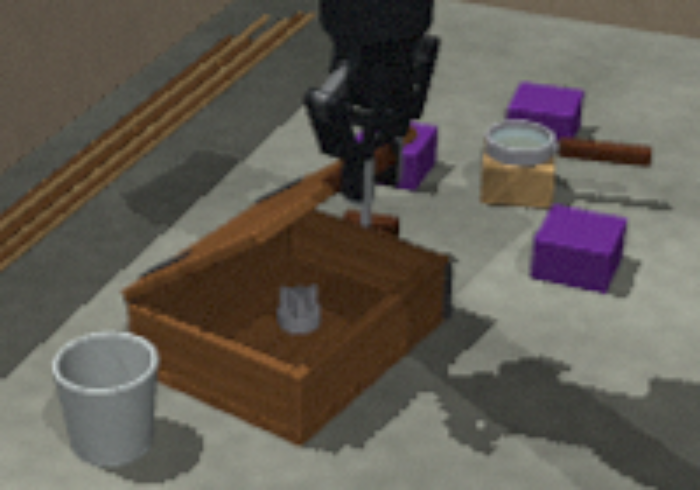

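Run:
```python
from h import *
st=manip.get_state()
for n,x0,y0 in(("side",280,120),("scene",260,130)):
    im=eyes.get_image(n)
    for dz,c in((0,(0,0,255)),(.031,(0,255,0)),(.05,(255,0,0))):
        u,v=proj(n,st["position"]+[0,0,dz]);cv2.circle(im,(round(u),round(v)),0,c,-1)
    cv2.imwrite(f"pics/{n}9.png",cv2.resize(im[y0:y0+90,x0:x0+120],None,fx=6,fy=6,interpolation=cv2.INTER_NEAREST))
```

```text
(no output)
```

View pics/side9.png

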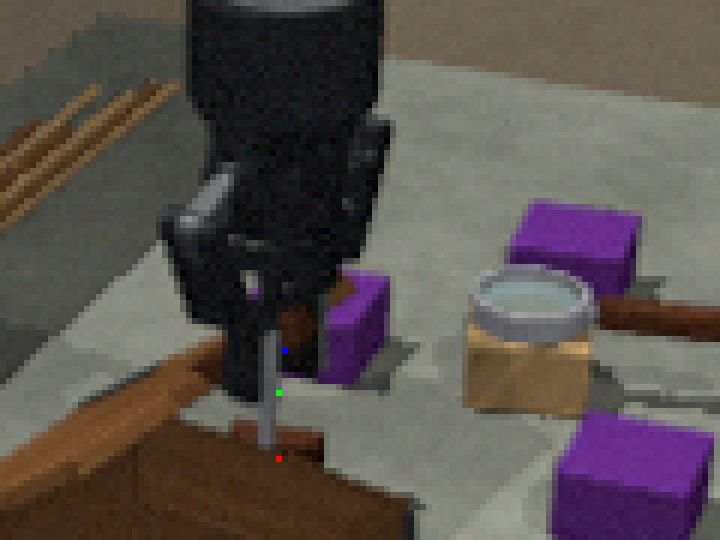

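View pics/scene9.png

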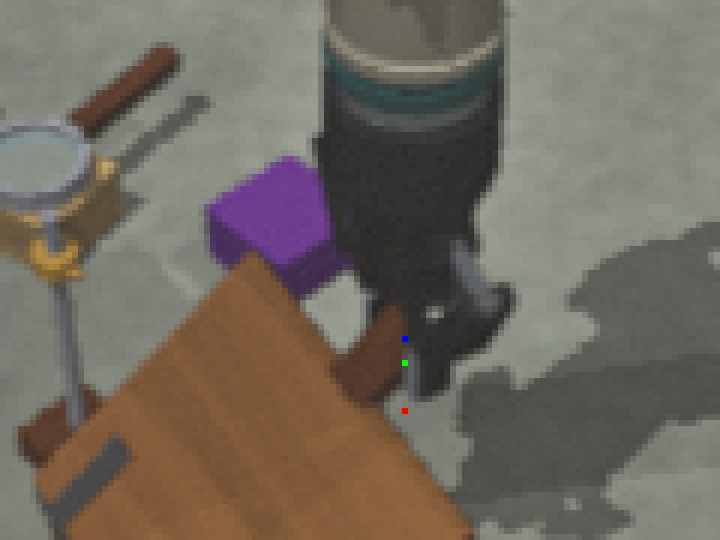

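Green dot (TCP + 31 mm) fits the fingertip; the grey line next to it is the stand's rod behind. Continuing the arc.

Request:
servo_tool([
  {"slide": [0.0056, 0, -0.007], "spin": 0},
  {"slide": [0.006, 0, -0.0068], "spin": 0},
  {"slide": [0.0063, 0, -0.0065], "spin": 0},
  {"slide": [0.0066, 0, -0.0062], "spin": 0},
  {"slide": [0.0069, 0, -0.0059], "spin": 0},
  {"slide": [0.0071, 0, -0.0055], "spin": 0},
  {"slide": [0.0074, 0, -0.0052], "spin": 0},
  {"slide": [0.0076, 0, -0.0048], "spin": 0},
])

```text
clock: 9.15
position: [0.5646, -0.0415, 0.1737]
ee_rot: [0.0, 0.995, -0.101, -0.001]
contact_force: [-2.5, -4.4, -6.2]
width: 0.0294
```

Request:
servo_tool([
  {"slide": [0.0079, 0, -0.0044], "spin": 0},
  {"slide": [0.0081, 0, -0.0041], "spin": 0},
  {"slide": [0.0082, 0, -0.0037], "spin": 0},
  {"slide": [0.0084, 0, -0.0033], "spin": 0},
])

```text
clock: 9.55
position: [0.596, -0.0482, 0.1891]
ee_rot: [0.001, 0.995, -0.101, -0.001]
contact_force: [-2.9, -4.7, -6.1]
width: 0.0296
```

Run:
```python
from h import *
go([.4817,-.0247,.062],[.2015,.9795])
im=eyes.get_image("side");cv2.imwrite("pics/sd10.png",cv2.resize(im[100:270,200:420],None,fx=3.5,fy=3.5))
```

```text
pos [ 0.596  -0.0482  0.1891] toolx [ 0.98  -0.201 -0.003] tooly [-0.201 -0.98   0.002] toolz [-0.003 -0.001 -1.   ] w 0.0296 F [-2.9 -4.7 -6.1] t 9.55
slide [-0.1163 -0.0002  0.1274]
spin 0.03
```

View pics/sd10.png

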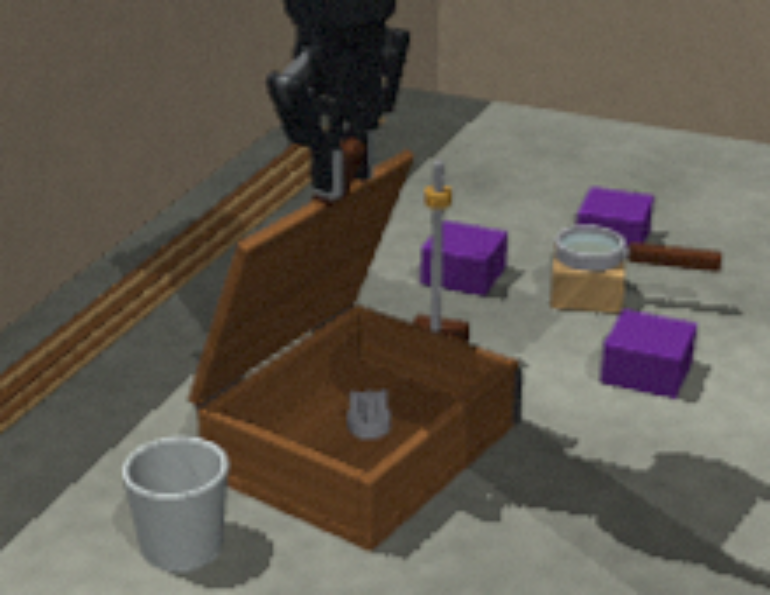

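Request:
servo_tool([
  {"slide": [0.0086, 0, -0.0029], "spin": 0},
  {"slide": [0.0087, 0, -0.0025], "spin": 0},
  {"slide": [0.0088, 0, -0.0021], "spin": 0},
  {"slide": [0.0089, 0, -0.0016], "spin": 0},
  {"slide": [0.0089, 0, -0.0012], "spin": 0},
  {"slide": [0.009, 0, -0.0008], "spin": 0},
  {"slide": [0.009, 0, -0.0004], "spin": 0},
])

```text
clock: 10.3
position: [0.6562, -0.0609, 0.2008]
ee_rot: [0.001, 0.995, -0.101, -0.002]
contact_force: [-5.3, -4.8, -3.8]
width: 0.0291
```

Request:
servo_tool([
  {"slide": [0.009, 0, 0.0001], "spin": 0},
  {"slide": [0.009, 0, 0.0005], "spin": 0},
  {"slide": [0.009, 0, 0.0009], "spin": 0},
  {"slide": [0.0089, 0, 0.0013], "spin": 0},
  {"slide": [0.0089, 0, 0.0018], "spin": 0},
  {"slide": [0, 0, 0], "spin": 0},
  {"slide": [0, 0, 0], "spin": 0},
])

```text
clock: 11.0
position: [0.702, -0.0706, 0.1965]
ee_rot: [0.001, 0.995, -0.101, 0.0]
contact_force: [-1.2, -6.3, -4.2]
width: 0.0298
```

Run:
```python
from h import *
go([.4817,-.0247,.062],[.2015,.9795])
im=eyes.get_image("side");cv2.imwrite("pics/sd11.png",cv2.resize(im[100:270,200:420],None,fx=3.5,fy=3.5))
im=eyes.get_image("scene");cv2.imwrite("pics/sc11.png",cv2.resize(im[100:300,200:420],None,fx=3,fy=3))
```

```text
pos [ 0.702  -0.0706  0.1965] toolx [ 0.979 -0.202  0.001] tooly [-0.202 -0.979  0.002] toolz [ 0.001 -0.002 -1.   ] w 0.0298 F [-1.2 -6.3 -4.2] t 11.0
slide [-0.2251 -0.0009  0.1342]
spin -0.01
```

View pics/sd11.png

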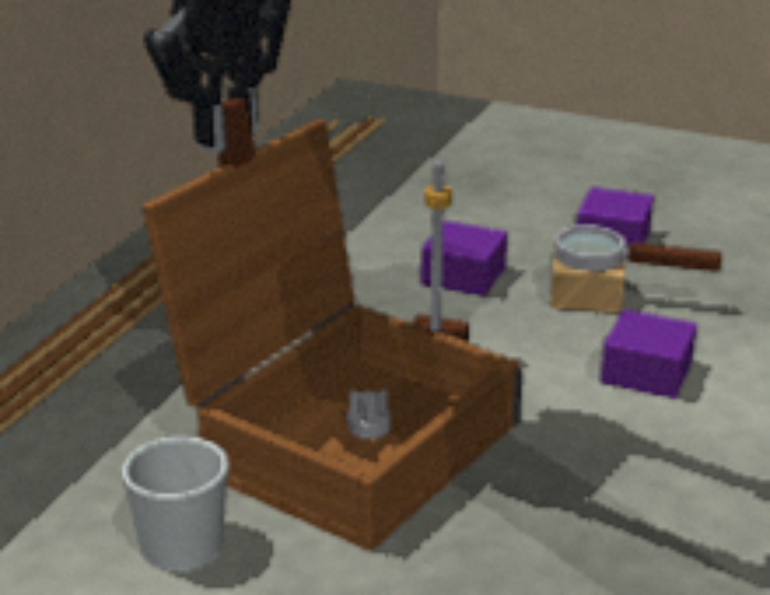

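View pics/sc11.png

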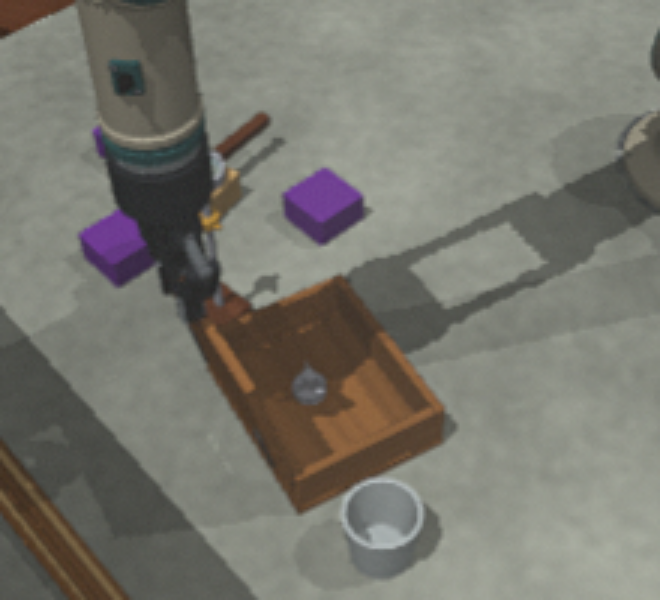

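Request:
servo_tool([
  {"slide": [0.005, 0, 0.001], "spin": 0},
  {"slide": [0.005, 0, 0.001], "spin": 0},
  {"slide": [0, 0, 0], "spin": 0},
  {"slide": [0, 0, 0], "spin": 0},
])

```text
clock: 11.5
position: [0.7019, -0.0707, 0.1962]
ee_rot: [0.0, 0.995, -0.102, -0.009]
contact_force: [-23.9, -2.2, 9.1]
width: 0.0294
```

The lid is on its stop (24 N reaction, no motion). I'll relieve the push, release and rise.

Request:
servo_tool([
  {"slide": [-0.009, 0, -0.002], "spin": 0},
  {"slide": [0, 0, 0], "spin": 0},
])

```text
clock: 11.7
position: [0.7009, -0.0704, 0.1967]
ee_rot: [0.001, 0.995, -0.102, -0.001]
contact_force: [-3.5, -5.9, -3.6]
width: 0.0289
```

Request:
servo_tool([
  {"slide": [0, 0, 0], "spin": 0},
  {"slide": [0, 0, 0], "spin": 0},
  {"slide": [0, 0, 0], "spin": 0},
  {"slide": [0, 0, 0], "spin": 0},
  {"slide": [0, 0, 0], "spin": 0},
  {"slide": [0, 0, 0], "spin": 0},
  {"slide": [0, 0, -0.02], "spin": 0},
  {"slide": [0, 0, -0.03], "spin": 0},
], hand=1)

```text
clock: 12.5
position: [0.701, -0.0689, 0.2438]
ee_rot: [-0.0, 0.995, -0.101, -0.003]
contact_force: [0.8, 0.5, 0.0]
width: 0.0856
```

Request:
servo_tool([
  {"slide": [0, 0, -0.03], "spin": 0},
  {"slide": [0, 0, -0.03], "spin": 0},
  {"slide": [-0.04, 0, 0], "spin": 0},
  {"slide": [-0.04, 0, 0], "spin": 0},
  {"slide": [-0.04, 0, 0], "spin": 0},
  {"slide": [-0.04, 0, 0], "spin": 0},
  {"slide": [-0.02, 0, 0], "spin": 0},
  {"slide": [0, 0, 0], "spin": 0},
])

```text
clock: 13.3
position: [0.5234, -0.0322, 0.307]
ee_rot: [-0.0, 0.995, -0.101, 0.0]
contact_force: [1.1, -0.7, 0.2]
width: 0.0855
```

Request:
servo_tool([
  {"slide": [0, 0, 0], "spin": 0},
  {"slide": [0, 0, 0], "spin": 0},
])

```text
clock: 13.5
position: [0.5272, -0.0333, 0.3057]
ee_rot: [0.0, 0.995, -0.101, 0.0]
contact_force: [0.6, 0.2, -0.8]
width: 0.0852
```

Run:
```python
from h import *
go([.4817,-.0247,.062],[.2015,.9795])
im=eyes.get_image("wrist");cv2.imwrite("pics/w12.png",im)
im=eyes.get_image("side");cv2.imwrite("pics/side12.png",im);cv2.imwrite("pics/sd12.png",cv2.resize(im[100:270,200:420],None,fx=3.5,fy=3.5))
im=eyes.get_image("scene");cv2.imwrite("pics/scene12.png",im);cv2.imwrite("pics/sc12.png",cv2.resize(im[120:290,200:360],None,fx=3.5,fy=3.5))
```

```text
pos [ 0.5272 -0.0333  0.3057] toolx [ 0.98  -0.201  0.001] tooly [-0.201 -0.98   0.   ] toolz [ 0.001 -0.    -1.   ] w 0.0852 F [ 0.6  0.2 -0.8] t 13.5
slide [-0.0466  0.0007  0.2436]
spin 0.02
```

View pics/sd12.png

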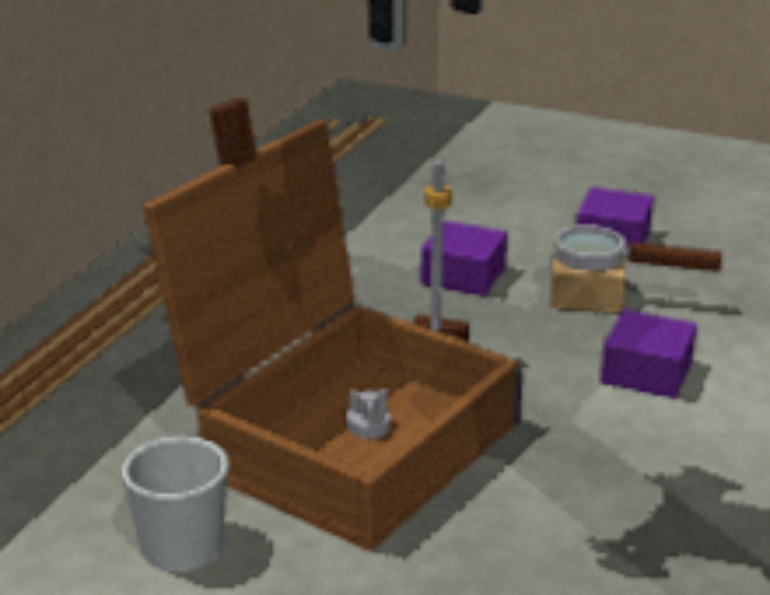

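View pics/sc12.png

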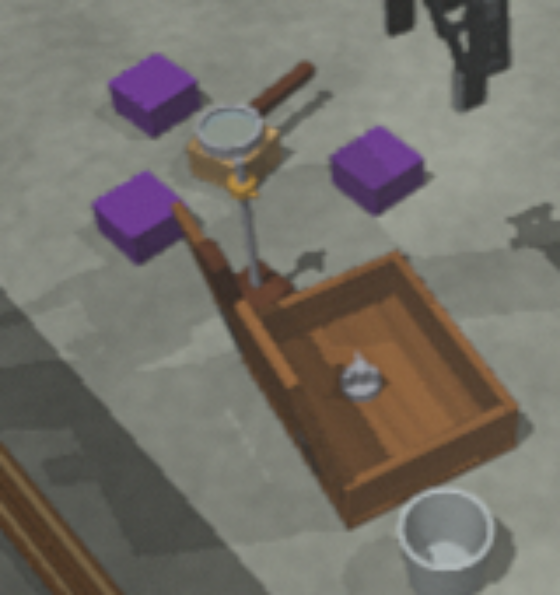

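View pics/w12.png

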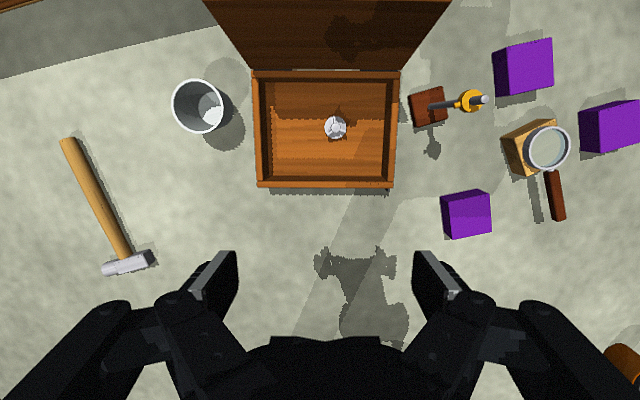

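The lid stands open. Wrist view: splitter at (335,127), collar (470,100), loupe rim (548,148), handle to (558,218). Zooming to measure.

Run:
```python
from h import *
crop("pics/w12.png",300,95,80,60,9,"pics/c1.png")
crop("pics/w12.png",400,70,180,160,4,"pics/c2.png")
crop("pics/side12.png",290,200,40,35,16,"pics/c3.png")
crop("pics/scene12.png",285,210,40,35,16,"pics/c4.png")
for i in(1,3,4):pass
a=cv2.imread("pics/c3.png");b=cv2.imread("pics/c4.png");cv2.imwrite("pics/c34.png",cv2.resize(np.hstack([a,b]),None,fx=.6,fy=.6))
```

```text
(no output)
```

View pics/c1.png

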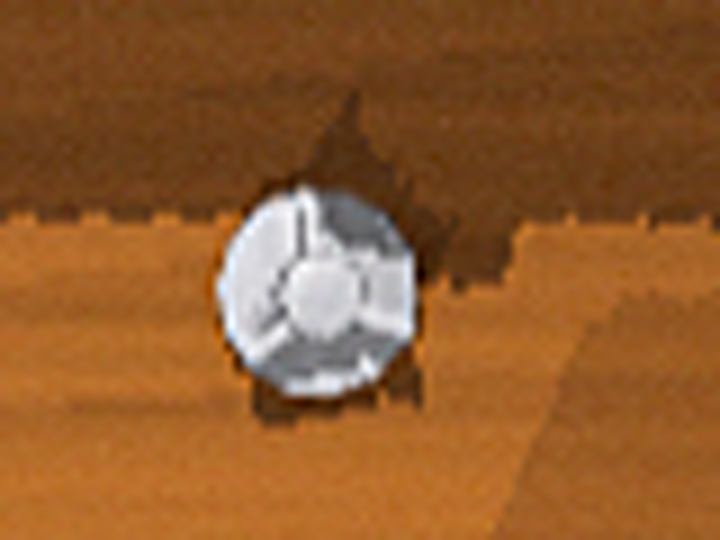

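View pics/c2.png

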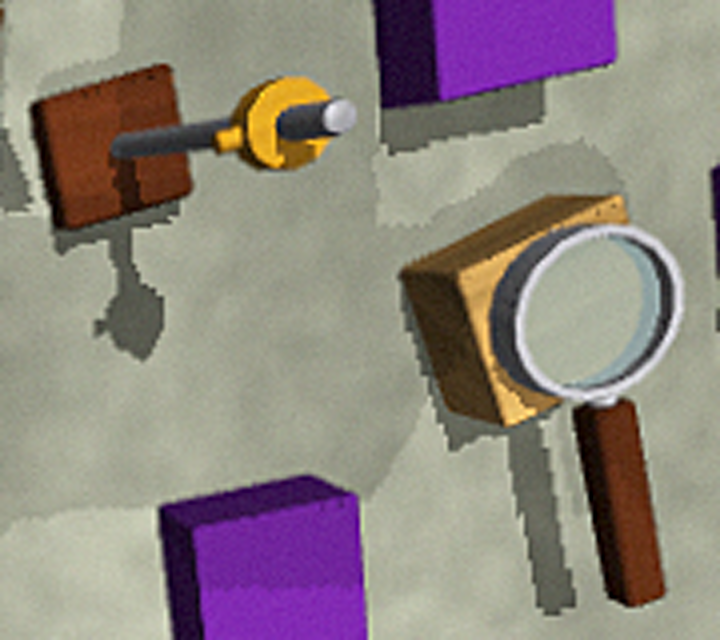

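View pics/c34.png

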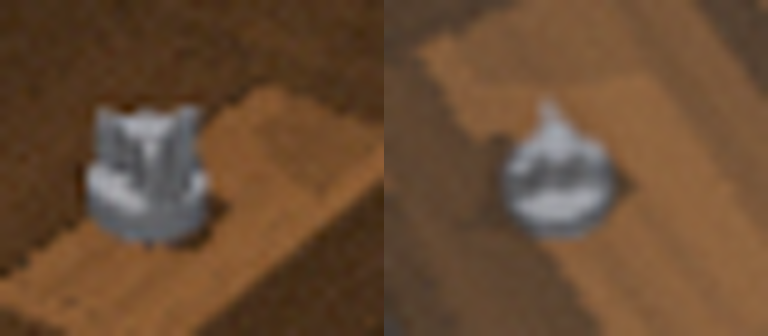

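Run:
```python
from h import *
st=manip.get_state()
A=lambda x,y:((x+.5)/9-.5+300,(y+.5)/9-.5+95)
B=lambda x,y:((x+.5)/4-.5+400,(y+.5)/4-.5+70)
print("hub@.04",plane("wrist",A(325,293),.04,st),"base@.018",plane("wrist",A(318,293),.018,st))
sd=lambda x,y:((x/.6+.5)/16-.5+290,(y/.6+.5)/16-.5+200)
sc=lambda x,y:(((x-384)/.6+.5)/16-.5+285,(y/.6+.5)/16-.5+210)
print("side",plane("side",sd(148,122),.04),"scene",plane("scene",sc(557,165),.04), "sidebase",plane("side",sd(148,200),.018))
p,e=tri([ray("wrist",A(325,293),st),ray("side",sd(148,122))]);print("tri",p,e)
print("rim",plane("wrist",B(597,314),.056,st))
w=[plane("wrist",B(*u),.056,st) for u in((512,314),(682,314),(597,225),(597,405))];print("rim d",np.linalg.norm(w[0]-w[1]),np.linalg.norm(w[2]-w[3]))
a=plane("wrist",B(612,404),.056,st);b=plane("wrist",B(642,600),.056,st);print("handle",a,b,np.linalg.norm(a-b))
# collar by 3 views
S=lambda x,y:((x+.5)/5-.5+220,(y+.5)/5-.5+130);D=lambda x,y:((x+.5)/4-.5+230,(y+.5)/4-.5+135)
p,e=tri([ray("scene",S(245,214)),ray("side",D(380,86)),ray("wrist",B(287,123),st)]);print("collar",p,e)
p,e=tri([ray("scene",S(242,178)),ray("side",D(381,46)),ray("wrist",B(340,116),st)]);print("rodtop",p,e)
# lens centre z from scene+side+wrist (rim top)
p,e=tri([ray("scene",S(231,133)),ray("side",D(555,133)),ray("wrist",B(597,314),st)]);print("rimtop",p,e)
```

```text
hub@.04 [ 0.58270512 -0.0617252   0.04      ] base@.018 [ 0.58235912 -0.06128251  0.018     ]
side [ 0.58607299 -0.06208962  0.04      ] scene [ 0.58980835 -0.05013646  0.04      ] sidebase [ 0.58331476 -0.05569337  0.018     ]
tri [ 0.58402758 -0.0610572   0.04122507] [np.float64(0.0014337532273442223), np.float64(0.0014337532273440284)]
rim [ 0.49397222 -0.35930322  0.056     ]
rim d 0.06456464525423555 0.06585710090963158
handle [ 0.45927406 -0.36491005  0.056     ] [ 0.37839184 -0.37754813  0.056     ] 0.08186363333007876
collar [ 0.58546933 -0.20431192  0.14870865] [np.float64(0.0013192748415846937), np.float64(0.001932586928904084), np.float64(0.0023687267998820463)]
rodtop [ 0.58530108 -0.20225985  0.18011472] [np.float64(0.0017869154955950433), np.float64(0.0011799863995297303), np.float64(0.00216535415029938)]
rimtop [ 0.49526626 -0.35398876  0.05906879] [np.float64(0.003910544534788486), np.float64(0.0015268092715334143), np.float64(0.0024644683357780335)]
```

Run:
```python
from h import *
go([.4298,-.3694,.1],[-.155,.988])
from scipy.optimize import brentq
st=manip.get_state()
B=lambda x,y:((x+.5)/4-.5+400,(y+.5)/4-.5+70)
S=lambda x,y:((x+.5)/5-.5+220,(y+.5)/5-.5+130);D=lambda x,y:((x+.5)/4-.5+230,(y+.5)/4-.5+135)
# refined mask collar centroids
for n,f,box in(("scene","scene12",(255,160,290,185)),("side","side12",(315,145,335,165)),("wrist","w12",(440,80,490,120))):
    im=cv2.imread(f"pics/{f}.png");h=cv2.cvtColor(im,cv2.COLOR_BGR2HSV);m=((h[...,0]>12)&(h[...,0]<30)&(h[...,1]>140)&(h[...,2]>90))
    x0,y0,x1,y1=box;ys,xs=np.nonzero(m[y0:y1,x0:x1]);print(n,xs.mean()+x0,ys.mean()+y0,xs.min()+x0,xs.max()+x0,ys.min()+y0,ys.max()+y0,len(xs))
    xy=[.5855,-.2025]
    for z in(.14,.145,.15,.155,.18):print(z,np.round(proj(n,[*xy,z],st),1))
```

```text
pos [ 0.5269 -0.0333  0.3052] toolx [ 0.98  -0.201 -0.001] tooly [-0.201 -0.98   0.   ] toolz [-0.001  0.    -1.   ] w 0.0858 F [ 1.  -0.1  0.1] t 13.65
slide [-0.0274  0.3488  0.2052]
spin -20.52
scene 268.76666666666665 172.96666666666667 265 272 170 175 30
0.14 [268.9 174.6]
0.145 [268.7 173.4]
0.15 [268.5 172.2]
0.155 [268.4 171. ]
0.18 [267.5 164.7]
side 324.8 156.1 322 328 154 158 30
0.14 [325. 159.]
0.145 [325.  157.4]
0.15 [325.  155.8]
0.155 [325.1 154.2]
0.18 [325.3 146.2]
wrist 468.26268656716417 100.46865671641791 454 481 89 111 335
0.14 [463.8 100.5]
0.145 [465.9 100.2]
0.15 [468.1  99.9]
0.155 [470.3  99.6]
0.18 [482.4  97.9]
```

Request:
servo_tool([
  {"slide": [-0.004, 0.049, 0], "spin": 0},
  {"slide": [-0.004, 0.05, 0], "spin": 0},
  {"slide": [-0.004, 0.05, 0], "spin": 0},
  {"slide": [-0.004, 0.05, 0.01], "spin": 0},
  {"slide": [-0.004, 0.05, 0.01], "spin": 0},
  {"slide": [-0.004, 0.05, 0.01], "spin": 0},
  {"slide": [-0.0034, 0.0498, 0.01], "spin": 0},
  {"slide": [0, 0, 0.02], "spin": -6.84},
])

```text
clock: 14.45
position: [0.4293, -0.3724, 0.2461]
ee_rot: [0.003, 0.999, -0.043, 0.0]
contact_force: [0.9, 0.1, -0.2]
width: 0.0851
```

Request:
servo_tool([
  {"slide": [0, 0, 0.03], "spin": -6.84},
  {"slide": [0, 0, 0.03], "spin": -6.84},
  {"slide": [0, 0, 0.03], "spin": 0},
  {"slide": [0, 0, 0.03], "spin": 0},
  {"slide": [0, 0, 0.02], "spin": 0},
  {"slide": [0, 0, 0], "spin": 0},
  {"slide": [0, 0, 0], "spin": 0},
  {"slide": [0, 0, 0], "spin": 0},
])

```text
clock: 15.25
position: [0.4313, -0.3659, 0.1079]
ee_rot: [0.001, 0.997, 0.078, 0.001]
contact_force: [0.7, -0.1, 0.7]
width: 0.0855
```

Run:
```python
from h import *
go([.4298,-.3694,.1],[-.155,.988])
im=eyes.get_image("wrist");cv2.imwrite("pics/w13.png",im)
```

```text
pos [ 0.4313 -0.3659  0.1079] toolx [0.988 0.155 0.001] tooly [ 0.155 -0.988  0.002] toolz [ 0.002 -0.002 -1.   ] w 0.0855 F [ 0.7 -0.1  0.7] t 15.25
slide [-0.002   0.0032  0.0079]
spin 0.01
```

View pics/w13.png

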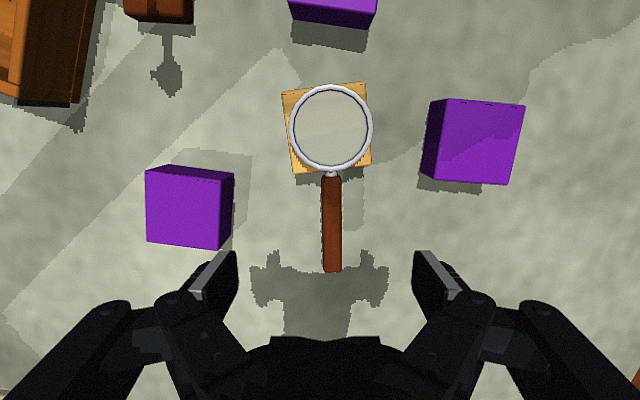

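Run:
```python
from h import *
st=manip.get_state()
r=plane("wrist",(330,127.5),.056,st);h=plane("wrist",(331.5,270),.056,st);n=plane("wrist",(331.5,180),.056,st)
print(r,n,h,np.linalg.norm(r-h)); d=(r-h)/np.linalg.norm(r-h);print(d, np.degrees(np.arctan2(d[1],d[0])))
d2=(n-h)/np.linalg.norm(n-h);print(d2)
g=r-d*.065;print(g);go([g[0],g[1],.003],[-d[1],d[0]])
```

```text
[ 0.49535866 -0.36047031  0.056     ] [ 0.4563038  -0.36795363  0.056     ] [ 0.37945622 -0.38048471  0.056     ] 0.11761781607696449
[0.98541564 0.17016469 0.        ] 9.79739448544313
[0.98696446 0.16093839 0.        ]
[ 0.43130664 -0.37153101  0.056     ]
pos [ 0.4312 -0.3659  0.1081] toolx [0.988 0.155 0.002] tooly [ 0.155 -0.988  0.003] toolz [ 0.002 -0.002 -1.   ] w 0.0854 F [ 0.4  0.2 -0.4] t 15.3
slide [-0.001   0.0053  0.1051]
spin -0.88
```

Request:
servo_tool([
  {"slide": [0, 0.0052, 0.02], "spin": -0.5},
  {"slide": [0, 0, 0.03], "spin": 0},
  {"slide": [0, 0, 0.025], "spin": 0},
  {"slide": [0, 0, 0.02], "spin": 0},
  {"slide": [0, 0, 0.01], "spin": 0},
  {"slide": [0, 0, 0], "spin": 0},
  {"slide": [0, 0, 0], "spin": 0},
])

```text
clock: 16.0
position: [0.4319, -0.3708, 0.0028]
ee_rot: [0.001, 0.997, 0.082, 0.001]
contact_force: [-0.4, 0.7, -0.1]
width: 0.0855
```

Request:
servo_tool([
  {"slide": [0, 0, 0], "spin": 0},
  {"slide": [0, 0, 0], "spin": 0},
  {"slide": [0, 0, 0], "spin": 0},
  {"slide": [0, 0, 0], "spin": 0},
  {"slide": [0, 0, 0], "spin": 0},
  {"slide": [0, 0, 0], "spin": 0},
], hand=0, newtons=70)

```text
clock: 16.6
position: [0.4311, -0.37, 0.002]
ee_rot: [0.0, 0.997, 0.082, 0.0]
contact_force: [-0.5, 0.8, 1.9]
width: 0.0148
```

Run:
```python
from h import *
go([.4312,-.3715,.003],[-.165,.986])
im=eyes.get_image("wrist");cv2.imwrite("pics/w14.png",im)
im=eyes.get_image("side");cv2.imwrite("pics/sd14.png",cv2.resize(im[100:230,290:450],None,fx=4.5,fy=4.5))
```

```text
pos [ 0.4311 -0.37    0.002 ] toolx [0.986 0.164 0.   ] tooly [ 0.164 -0.986  0.   ] toolz [ 0. -0. -1.] w 0.0148 F [-0.5  0.8  1.9] t 16.6
slide [-0.0002  0.0015 -0.001 ]
spin -0.07
```

View pics/sd14.png

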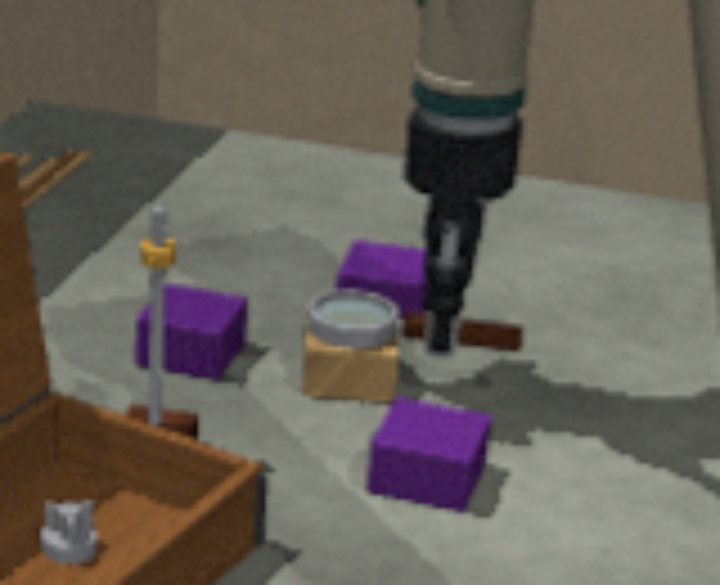

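View pics/w14.png

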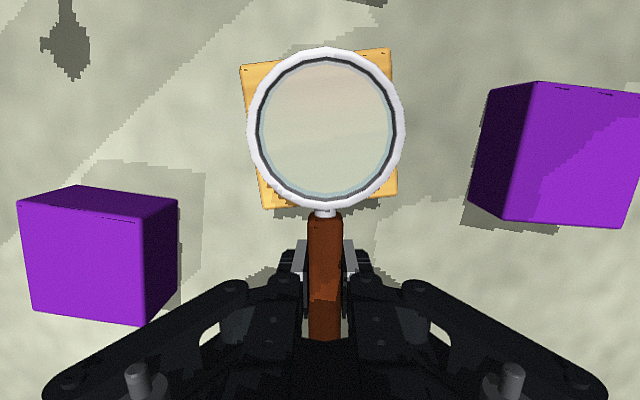

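Request:
servo_tool([
  {"slide": [0, 0, 0], "spin": 0},
  {"slide": [0, 0, 0], "spin": 0},
  {"slide": [0, 0, 0], "spin": 0},
  {"slide": [0, 0, -0.004], "spin": 0},
  {"slide": [0, 0, -0.008], "spin": 0},
  {"slide": [0, 0, -0.015], "spin": 0},
  {"slide": [0, 0, -0.02], "spin": 0},
  {"slide": [0, 0, 0], "spin": 0},
], newtons=90)

```text
clock: 17.5
position: [0.4326, -0.3716, 0.0511]
ee_rot: [0.002, 0.997, 0.082, 0.002]
contact_force: [0.0, -0.4, -0.5]
width: 0.0141
```

Run:
```python
from h import *
go([.4312,-.3715,.003],[-.165,.986])
im=eyes.get_image("wrist");cv2.imwrite("pics/w15.png",im)
im=eyes.get_image("side");cv2.imwrite("pics/sd15.png",cv2.resize(im[100:230,290:450],None,fx=4.5,fy=4.5))
```

```text
pos [ 0.4326 -0.3716  0.0511] toolx [0.987 0.164 0.003] tooly [ 0.164 -0.987  0.005] toolz [ 0.004 -0.004 -1.   ] w 0.0141 F [ 0.  -0.4 -0.5] t 17.5
slide [-0.0015 -0.0005  0.0481]
spin -0.08
```

View pics/sd15.png

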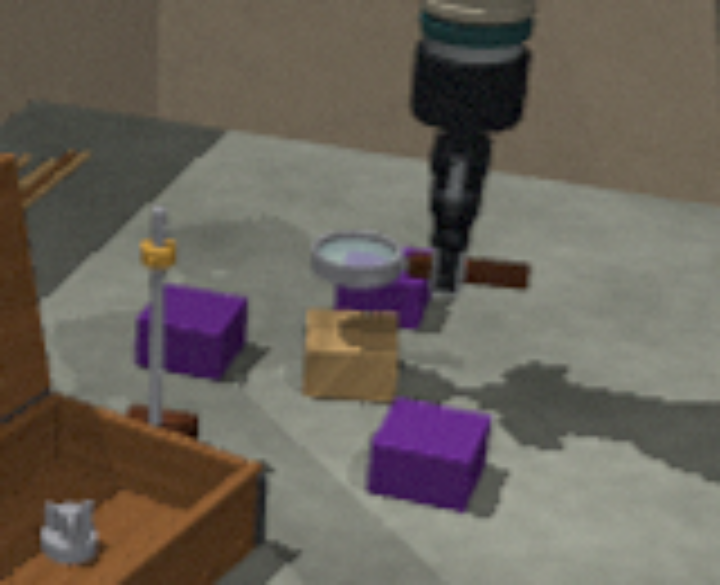

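View pics/w15.png

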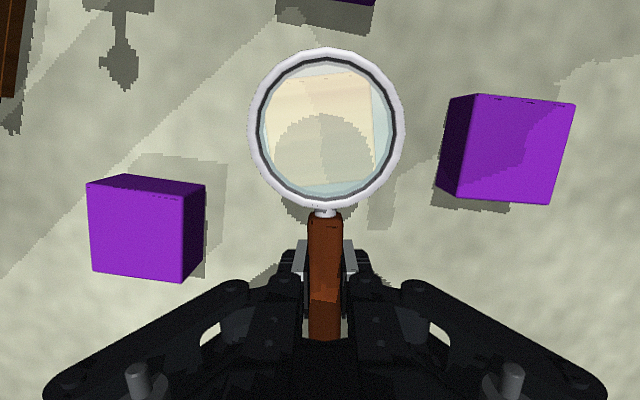

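Lifted and still level; wrist rim circle unchanged at (327,128). Next: the lens offset in the tool frame and the transfer.

```bash
cat > fit.py <<'E'
from h import *
def lens(f,st,z=-.054):
    im=cv2.imread(f); hsv=cv2.cvtColor(im,cv2.COLOR_BGR2HSV)
    m=((hsv[...,1]<30)&(hsv[...,2]>195)).astype(np.uint8); m[:, :235]=0;m[:,420:]=0;m[:30]=0;m[215:]=0
    cs,_=cv2.findContours(m,cv2.RETR_EXTERNAL,cv2.CHAIN_APPROX_NONE); c=max(cs,key=lambda c:cv2.boundingRect(c)[2]*cv2.boundingRect(c)[3])
    e=cv2.fitEllipse(cv2.convexHull(c)); return e
def tool(uv,z):
    c=eyes.calibration("wrist");T=np.array(c["hand_eye"]);xd,yd=(uv[0]-c["cx"])/c["fx"],(uv[1]-c["cy"])/c["fy"];x,y=xd,yd
    for _ in range(20):
        s=1+c["k1"]*(x*x+y*y);x,y=xd/s,yd/s
    d=T[:3,:3]@[x,y,1];o=T[:3,3];return o+d*(z-o[2])/d[2]
E
python3 - <<'E'
from fit import *
st=manip.get_state()
for f in("w14","w15"):
    e=lens(f"pics/{f}.png",st);print(f,e,tool(e[0],-.054))
    print([np.round(tool(u,-.054),4) for u in((248,128),(405,128),(326,47),(326,208))])
E
```

```text
w14 ((316.7341613769531, 128.30108642578125), (164.14366149902344, 177.2835693359375), 89.77532958984375) [ 0.06593847 -0.00272234 -0.054     ]
[array([ 0.0661, -0.0299, -0.054 ]), array([ 0.0661,  0.0322, -0.054 ]), array([ 0.0953,  0.0009, -0.054 ]), array([ 0.0331,  0.001 , -0.054 ])]
w15 ((325.4718322753906, 127.20761108398438), (156.50933837890625, 160.543212890625), 5.599634170532227) [ 0.06635532  0.00072588 -0.054     ]
[array([ 0.0661, -0.0299, -0.054 ]), array([ 0.0661,  0.0322, -0.054 ]), array([ 0.0953,  0.0009, -0.054 ]), array([ 0.0331,  0.001 , -0.054 ])]
```

Request:
servo_tool([
  {"slide": [0, 0, -0.028], "spin": 0},
  {"slide": [0, 0, -0.028], "spin": 0},
  {"slide": [0, 0, -0.028], "spin": 0},
  {"slide": [0, 0, -0.026], "spin": 0},
  {"slide": [0, -0.025, 0], "spin": 0},
  {"slide": [0, -0.035, 0], "spin": 0},
  {"slide": [0, -0.035, 0], "spin": 0},
  {"slide": [0, -0.035, 0], "spin": 0},
])

```text
clock: 18.4
position: [0.4086, -0.2399, 0.1572]
ee_rot: [-0.001, 0.997, 0.082, -0.001]
contact_force: [0.4, 0.1, -0.3]
width: 0.014
```

Request:
servo_tool([
  {"slide": [0, -0.035, 0], "spin": 0},
  {"slide": [0, -0.035, 0], "spin": 0},
  {"slide": [0.015, -0.035, 0], "spin": 0},
  {"slide": [0.03, -0.033, 0], "spin": 0},
  {"slide": [0.03, -0.015, 0], "spin": 0},
  {"slide": [0.03, 0, 0], "spin": 0},
  {"slide": [0.02, 0, 0], "spin": 0},
  {"slide": [0.01, 0, 0], "spin": 0},
])

```text
clock: 19.2
position: [0.5189, -0.0679, 0.1572]
ee_rot: [-0.0, 0.997, 0.083, -0.001]
contact_force: [0.3, -0.2, -1.5]
width: 0.0144
```

Request:
servo_tool([
  {"slide": [0, 0, 0.01], "spin": 0},
  {"slide": [0, 0, 0.015], "spin": 0},
  {"slide": [0, 0, 0.015], "spin": 0},
  {"slide": [0, 0, 0.01], "spin": 0},
  {"slide": [0, 0, 0.005], "spin": 0},
  {"slide": [0, 0, 0], "spin": 0},
  {"slide": [0, 0, 0], "spin": 0},
  {"slide": [0, 0, 0], "spin": 0},
])

```text
clock: 20.0
position: [0.5184, -0.0689, 0.1043]
ee_rot: [0.0, 0.997, 0.082, 0.001]
contact_force: [-0.0, 0.4, -1.0]
width: 0.0144
```

Run:
```python
from h import *
go([.5194,-.0706,.103],[-.165,.986])
im=eyes.get_image("wrist");cv2.imwrite("pics/w16.png",im)
im=eyes.get_image("side");cv2.imwrite("pics/side16.png",im);cv2.imwrite("pics/sd16.png",cv2.resize(im[70:260,200:420],None,fx=3.5,fy=3.5,interpolation=cv2.INTER_CUBIC))
im=eyes.get_image("scene");cv2.imwrite("pics/scene16.png",im);cv2.imwrite("pics/sc16.png",cv2.resize(im[110:290,200:380],None,fx=3.3,fy=3.3,interpolation=cv2.INTER_CUBIC))
```

```text
pos [ 0.5184 -0.0689  0.1043] toolx [0.987 0.164 0.001] tooly [ 0.164 -0.987  0.001] toolz [ 0.001 -0.001 -1.   ] w 0.0144 F [-0.   0.4 -1. ] t 20.0
slide [0.0007 0.0019 0.0013]
spin -0.08
```

View pics/sd16.png

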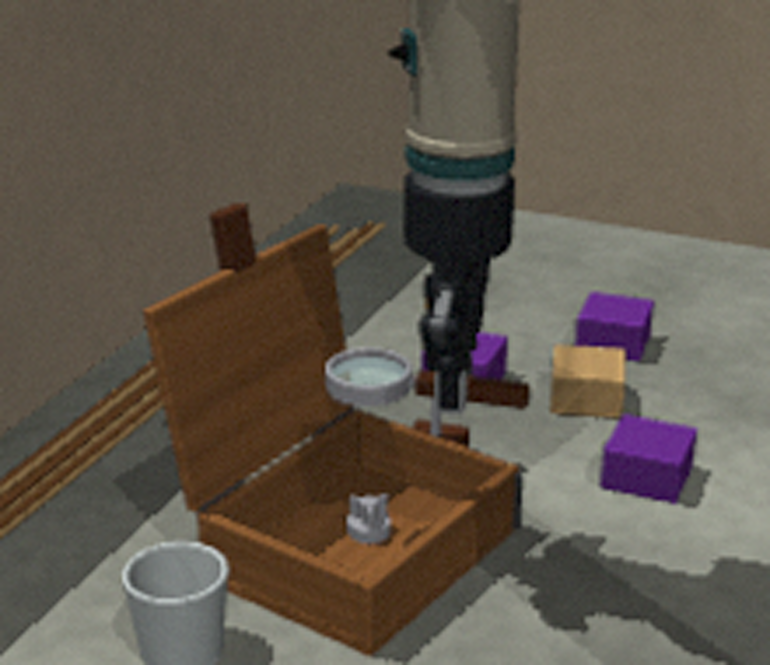

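View pics/sc16.png

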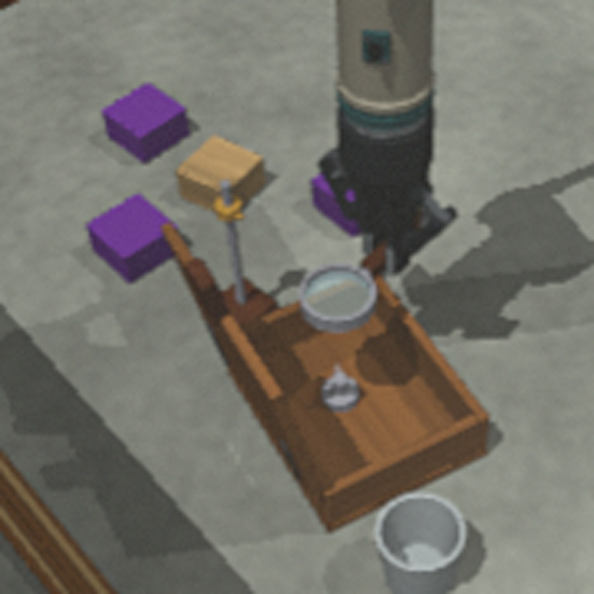

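View pics/w16.png

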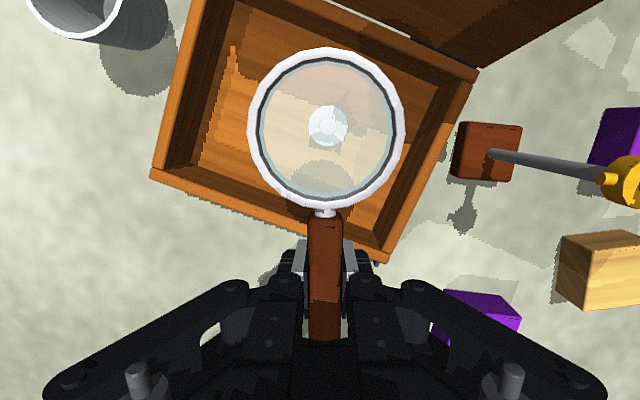

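Run:
```python
from fit import *
st=manip.get_state()
crop("pics/side16.png",285,160,40,36,16,"pics/d1.png");crop("pics/scene16.png",285,180,40,36,16,"pics/d2.png")
a=cv2.imread("pics/d1.png");b=cv2.imread("pics/d2.png");cv2.imwrite("pics/d12.png",cv2.resize(np.hstack([a,b]),None,fx=.6,fy=.6))
crop("pics/w16.png",240,40,175,180,3.4,"pics/d3.png")
p,e=tri([ray("side",(305.1,177.1)),ray("scene",(302.4,200.2))]);print("lens mid tri",p,e)
sp=plane("wrist",(328.8,125.8),.04,st);l=plane("wrist",(326.5,127.8),st["position"][2]+.054,st);print("splitter",sp,"lens",l, l-sp)
```

```text
lens mid tri [ 0.58230629 -0.05380158  0.15196461] [np.float64(0.0014962813693082714), np.float64(0.0014962813693084073)]
splitter [ 0.58321145 -0.06177885  0.04      ] lens [ 0.58361907 -0.05897824  0.15817943] [0.00040761 0.00280061 0.11817943]
```

View pics/d12.png

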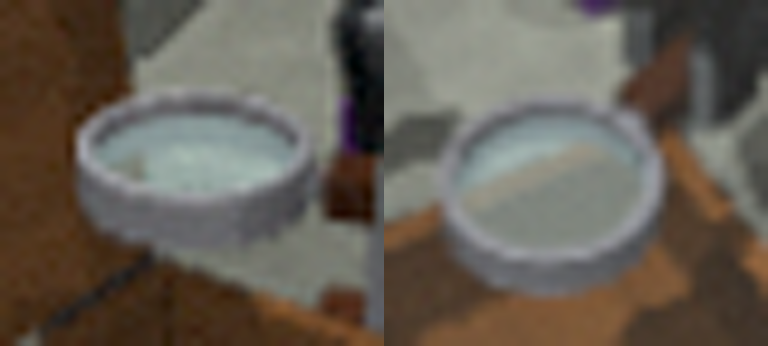

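View pics/d3.png

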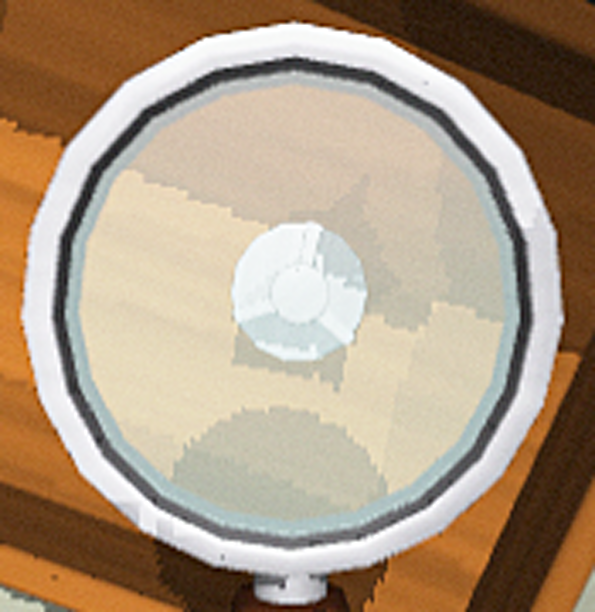

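Run:
```python
from h import *
st=manip.get_state()
for z in(.145,.15,.155):print(z,np.round(proj("side",[.5836,-.059,z]),1),np.round(proj("scene",[.5836,-.059,z]),1))
print("obs side",(197.5+.5)/9.6-.5+285,(169+.5)/9.6-.5+160,"scene",(552-384+.5)/9.6-.5+285,(197+.5)/9.6-.5+180)
# resting reference from initial pictures
for z in(.043,.048,.053):print(z,np.round(proj("side",[.4950,-.3600,z]),1),np.round(proj("scene",[.4950,-.36,z]),1))
crop("pics/side0.png",350,155,40,36,16,"pics/e1.png");crop("pics/scene0.png",245,140,40,36,16,"pics/e2.png")
a=cv2.imread("pics/e1.png");b=cv2.imread("pics/e2.png");cv2.imwrite("pics/e12.png",cv2.resize(np.hstack([a,b]),None,fx=.6,fy=.6))
```

```text
0.145 [305.1 179. ] [300.9 200.5]
0.15 [305.1 177.3] [300.8 199.3]
0.155 [305.1 175.5] [300.7 198.1]
obs side 305.125 177.15625 scene 302.0520833333333 200.07291666666666
0.043 [368.5 172. ] [264.8 157.7]
0.048 [368.6 170.6] [264.7 156.6]
0.053 [368.7 169.3] [264.5 155.5]
```

View pics/e12.png

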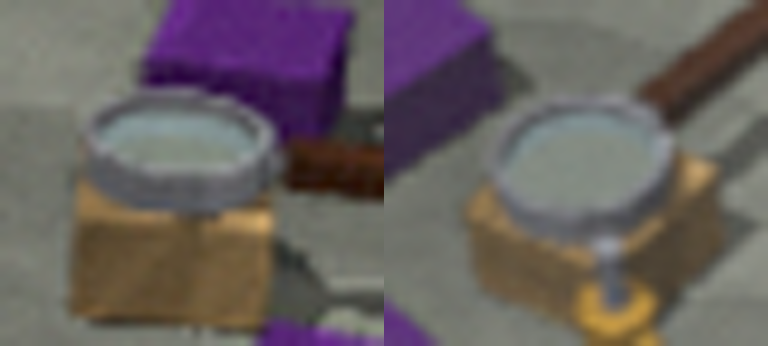

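Run:
```python
from h import *
xh=np.array([.9795,-.2015]);yh=np.array([.2015,.9795])
for th in(1.6,1.65,1.7,1.75):
    for y in(.173,-.027):
        a=.660-.16*np.cos(th);z=.06+.16*np.sin(th); p=[*(a*xh+y*yh),z];u=np.array(proj("side",p));print(th,y,((u-[200,100]+.5)*3.5-.5).round())
```

```text
1.6 0.173 [176. 212.]
1.6 -0.027 [350. 123.]
1.65 0.173 [167. 210.]
1.65 -0.027 [342. 121.]
1.7 0.173 [159. 208.]
1.7 -0.027 [334. 120.]
1.75 0.173 [150. 207.]
1.75 -0.027 [326. 119.]
```

Request:
servo_tool([
  {"slide": [0, 0.0025, 0.001], "spin": 0},
  {"slide": [0, 0, 0], "spin": 0},
  {"slide": [0, 0, 0], "spin": 0},
  {"slide": [0, 0, 0], "spin": 0},
  {"slide": [0, 0, 0], "spin": 0},
])

```text
clock: 20.65
position: [0.5183, -0.0711, 0.1026]
ee_rot: [0.0, 0.997, 0.082, -0.0]
contact_force: [-0.2, -0.0, -0.6]
width: 0.0145
```

Run:
```python
from h import *
go([.5194,-.0706,.103],[-.165,.986])
im=eyes.get_image("wrist");cv2.imwrite("pics/w17.png",im)
im=eyes.get_image("side");cv2.imwrite("pics/sd17.png",cv2.resize(im[70:260,200:420],None,fx=3.5,fy=3.5,interpolation=cv2.INTER_CUBIC))
go([.5194,-.0706,.103],[-.165,.986])
```

```text
pos [ 0.5183 -0.0711  0.1026] toolx [ 0.987  0.164 -0.   ] tooly [ 0.164 -0.987  0.   ] toolz [-0. -0. -1.] w 0.0145 F [-0.2 -0.  -0.6] t 20.65
slide [ 0.0012 -0.0003 -0.0004]
spin -0.08
pos [ 0.5183 -0.0711  0.1026] toolx [0.987 0.164 0.   ] tooly [ 0.164 -0.987  0.   ] toolz [ 0. -0. -1.] w 0.014 F [-0.1  0.  -0.8] t 20.75
slide [ 0.0011 -0.0003 -0.0004]
spin -0.08
```

View pics/w17.png

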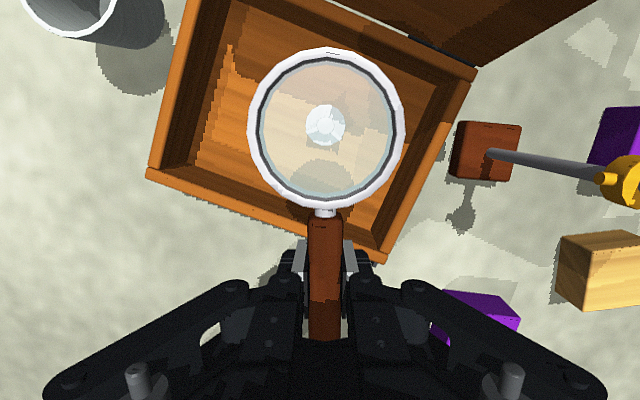

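View pics/sd17.png

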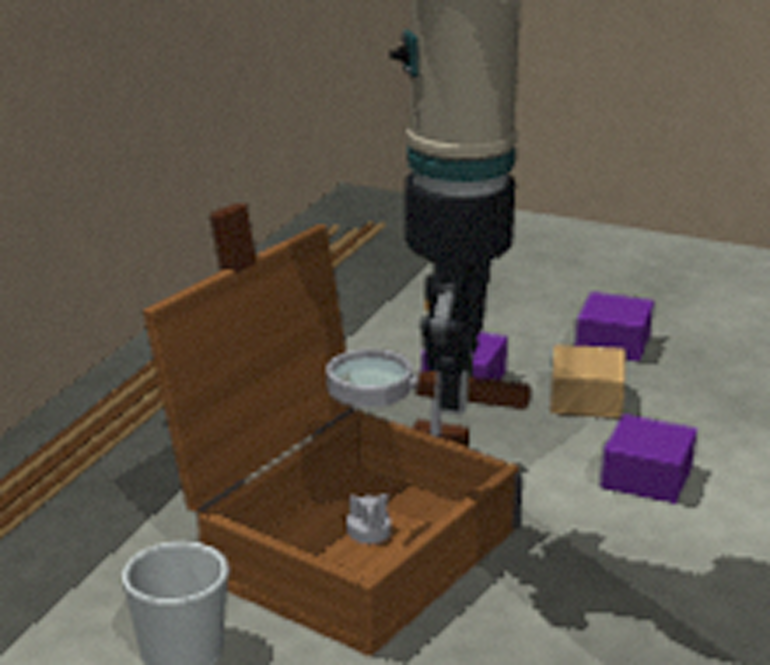

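Lid corners at (150,205) and (327,122) match 1.75 rad. The splitter is at (325,125), centred in the rim at (326,128), and the lens height is about 0.1486 m against the collar at about 0.149 m. Handing in.

```bash
python3 -c "
from rig import manip
print(manip.sign_off())"
```

```text
the job is handed in; nothing more can be done
None
```

I opened the lid to its stop, picked up the magnifying glass by its handle, and handed the job in at about 20.8 s with the glass still held over the splitter.

- **Lid:** it reached its stop, where the arm met a 24 N reaction and stopped moving. The lid corners in the side view match an angle of about 1.75 rad.
- **Lens over splitter:** the last measurement before handing in put the lens 2.8 mm off the splitter's axis. I then moved it 2.5 mm to correct that. In the final wrist picture the splitter sits in the middle of the rim.
- **Height:** the lens is at about 0.1486 m, against about 0.149 m for the middle of the collar. The individual readings for the collar ranged from 0.147 to 0.150 m.
- **Level:** the glass looked the same in the wrist camera after lifting as it did when gripped on its rest, so I saw no tilt. I did not measure the angle separately.
- **Other objects:** the box, splitter and cup looked undisturbed in the final pictures. The collar was partly hidden and the hammer was out of frame, but the arm never went near the hammer.

**What failed or disagreed:**
- **First tongue grasp:** it closed on empty air without moving the lid, because the real fingertips are about 31 mm shorter than the reported TCP. All three cameras confirmed this, and I allowed for it from then on.
- **Camera disagreement:** the scene and side cameras together put points several mm off in y (5–8 mm at the lens) compared with the wrist camera. I used the wrist camera for the final centring.

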